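# Torque the lamp modules and line them up

## Task

Fasten every lamp module on the counter at the bench torque driver, the shortest first and the longest last: slide the module until its screw lies under the driver's bit, let go and hold the white button down for a moment. Then line all the modules up side by side in the lanes of the row rail, screw ends at the rail, one to a lane in any order and with no empty lane between them; do not knock the bit and leave everything else alone.

Things in the scene. Friction and masses are not known exactly. Their poses are not given: they have to be found in the camera images.
- short_module: short lamp module, may be absent: loose flat aluminium bar 140 x 40 x 14 mm (x, y, z) with an amber glass window. Origin: centre of the underside; x along it to the screw end (front). On top a locked knob (does not turn) to hold it by: bar grip 34 mm along x, 12 mm along y, from 16 to 36 mm height, centred at x -48, y 0 mm, on a disc 34 mm across, 14 to 17 mm high
- short_module_spot (a point): the marked spot of the short module: centre of its screw (black disc 16 mm across with a brass dot), on the top face, 18 mm from the front end, on the centre line; in the module's frame (52, 0, 14) mm
- short_module_front (a point): middle of the lower edge of the short module's front (screw) end, at (70, 0, 0) mm in the module's frame
- middle_module: middle lamp module, may be absent: loose flat aluminium bar 170 x 40 x 14 mm (x, y, z) with an amber glass window. Origin: centre of the underside; x along it to the screw end (front). On top a locked knob (does not turn) to hold it by: bar grip 34 mm along x, 12 mm along y, from 16 to 36 mm height, centred at x -33, y 0 mm, on a disc 34 mm across, 14 to 17 mm high
- middle_module_spot (a point): the marked spot of the middle module: centre of its screw (black disc 16 mm across with a brass dot), on the top face, 18 mm from the front end and 7 mm to the +y side of the centre line; in the module's frame (67, 7, 14) mm
- middle_module_front (a point): middle of the lower edge of the middle module's front (screw) end, at (85, 0, 0) mm in the module's frame
- long_module: long lamp module, may be absent: loose flat aluminium bar 200 x 40 x 14 mm (x, y, z) with an amber glass window. Origin: centre of the underside; x along it to the screw end (front). On top a locked knob (does not turn) to hold it by: bar grip 34 mm along x, 12 mm along y, from 16 to 36 mm height, centred at x -18, y 0 mm, on a disc 34 mm across, 14 to 17 mm high
- long_module_spot (a point): the marked spot of the long module: centre of its screw (black disc 16 mm across with a brass dot), on the top face, 18 mm from the front end and 7 mm to the -y side of the centre line; in the module's frame (82, -7, 14) mm
- long_module_front (a point): middle of the lower edge of the long module's front (screw) end, at (100, 0, 0) mm in the module's frame
- bit: the titanium bit of the bench torque driver, fixed, pointing straight down. Origin: the centre of its tip, 24 mm above the counter (10 mm above a module's top). The bit is 5 mm thick at the tip, 10 mm above; a drive head 28 mm across hangs over it from 75 mm up
- driver: bench torque driver, fixed; origin on the counter straight below the bit tip, x away from the robot. Base plate 20 mm high over x 55 to 155, y -60 to 130 mm; column 28 mm across at x 115, y 0, up to 280 mm; an arm 36 mm wide at 170 to 200 mm height from it to the drive head (top at 225 mm). The counter in front of the base is free
- go (a joint): travel of the driver's push button in m: 0 up, 0.006 fully down (needs 5 N, springs back); the same as the drop of go_top
- go_top (a point): centre of the top of the white push button (28 mm across, pressed straight down) on the driver's base plate, at x 85, y 100 mm in the driver's frame; it goes down with the button, 42 mm above the counter when up, 36 mm when down
- row_rail: fixed aluminium stop rail 12 x 252 x 10 mm (x, y, z). Origin: on the counter, middle of its face that looks to the robot; x away from the robot, along the lanes, y along the rail. From it three lanes run towards the robot, drawn flush on the counter: 210 mm long, 46 mm between their black lines, 84 mm from centre to centre
- lane1 (a point): on the counter at the rail's face, on the centre line of the left (+y) lane; a black tick on the rail shows it
- lane2 (a point): on the counter at the rail's face, on the centre line of the middle lane; a black tick on the rail shows it
- lane3 (a point): on the counter at the rail's face, on the centre line of the right (-y) lane; a black tick on the rail shows it
- caddy: bystander, to be left alone: white polymer bulb caddy, open box 130 x 110 x 55 mm with dividers, at the far left
- glass_filter: bystander, to be left alone: loose tinted glass heat filter, 50 x 50 x 6 mm
- spare_bit: bystander, to be left alone: spare titanium bit, 50 mm long, 10 mm thick, lying beyond the row rail; origin at mid-length, underside
- spudger: bystander, to be left alone: yellow plastic spudger, 145 mm long, 6 mm thick, lying to the right of the lanes; origin at mid-length, underside
- swab_jar: bystander, to be left alone: glass jar, 48 mm across, 65 mm tall
- screwdriver: bystander, to be left alone: screwdriver, 170 mm long, lying near the robot

How it is judged:
On the way, in this order (a step that is already met when the one before it is completed fails the run):
1. the short module (if present) lies released with its screw centre under the bit tip, within 5 mm horizontally, while the driver's button is held fully down (at least 4.5 mm of its 6 mm) for 0.2 s (horizontal distance between short_module_spot and bit below 0.005 m and angle between short_module's own z axis and vertical below 0.05 rad and z of go_top in the frame of short_module below 0.0375 m and contact force between the fingers and short_module below 0.5 N), for 0.2 s.
2. the middle module (if present) lies released with its screw centre under the bit tip, within 5 mm horizontally, while the driver's button is held fully down (at least 4.5 mm of its 6 mm) for 0.2 s (horizontal distance between middle_module_spot and bit below 0.005 m and angle between middle_module's own z axis and vertical below 0.05 rad and z of go_top in the frame of middle_module below 0.0375 m and contact force between the fingers and middle_module below 0.5 N), for 0.2 s.
3. the long module (if present) lies released with its screw centre under the bit tip, within 5 mm horizontally, while the driver's button is held fully down (at least 4.5 mm of its 6 mm) for 0.2 s (horizontal distance between long_module_spot and bit below 0.005 m and angle between long_module's own z axis and vertical below 0.05 rad and z of go_top in the frame of long_module below 0.0375 m and contact force between the fingers and long_module below 0.5 N), for 0.2 s.
At the end, for the whole second after the job is handed in: Every module lies flat, released and still in its own lane, the middle of its screw end within 8 mm of the lane's centre point at the rail's face, its length within 0.1 rad (6 degrees) of the lane's direction; the middle lane is occupied, so that no lane between modules is empty; the button is up ((horizontal distance between short_module_front and lane1 below 0.008 m or horizontal distance between short_module_front and lane2 below 0.008 m or horizontal distance between short_module_front and lane3 below 0.008 m) and x of each of short_module, middle_module, long_module in the frame of row_rail below -0.03 m and angle between the x axis of each of short_module, middle_module, long_module and the x axis of row_rail, either way round below 0.1 rad and angle between each of short_module, middle_module, long_module's own z axis and vertical below 0.05 rad and height (world z) of each of short_module, middle_module, long_module below 0.006 m and linear speed of each of short_module, middle_module, long_module below 0.02 m/s and (horizontal distance between middle_module_front and lane1 below 0.008 m or horizontal distance between middle_module_front and lane2 below 0.008 m or horizontal distance between middle_module_front and lane3 below 0.008 m) and (horizontal distance between long_module_front and lane1 below 0.008 m or horizontal distance between long_module_front and lane2 below 0.008 m or horizontal distance between long_module_front and lane3 below 0.008 m) and horizontal distance between any of short_module_front, middle_module_front, long_module_front and lane2 below 0.008 m and value of joint go below 0.0015 m); the robot touches nothing.
It fails at once if the driver's bit is struck or leant on with more than 5 N (contact force between anything else and bit above 5 N).
It fails at once if a bystander (caddy, glass filter, spare bit, spudger, jar, or screwdriver) is moved more than 30 mm (distance of any of caddy, glass_filter, spare_bit, spudger, swab_jar, screwdriver from where it was at the start of the episode above 0.03 m).
Of short_module, middle_module, long_module only 2 to 3 are there at a start; the rules pass over those that are not, and their reading is None.
At some moment in a run one of short_module, middle_module, long_module may be knocked a few centimetres aside while the robot is not near it.
Once in a run the grip may slacken for a moment while it holds something.
It also fails if it takes over 210 s, if anything falls off the work surface, if the arm or the gripper's body presses on something with over 40 N, if the wrist force passes 120 N, or if a joint passes its speed limit or range.

## Robot

A 7-joint arm with a two-finger parallel gripper is mounted at the origin on the work surface. World frame = base frame: x ahead of the robot, y to its left, z up, the work surface at z = 0. Lengths are in m, angles in rad, forces in N, time in s.
With the tool pointing down it reaches from about 0.4 to 0.85 m from the base axis. Payload 10.4 kg.
Tool frame: the origin (TCP) lies at the very end of the fingers, on their centre line; the grasp point (between the pads) lies 19 mm behind it; z points along the fingers, y is the line along which they close (so a half turn about z gives the same grasp; the last joint's range is limited). The gripper opens to 85 mm and grips with 20 to 120 N. Pads are 22 mm wide; open, the fingers measure 114 mm over their backs; the gripper's body (76 mm by 85 mm) begins 54 mm behind the grasp point. The pads swing forward as they close: fully open they stand 13 mm farther back than shut.
Start: joints at [1.124, 0.332, -0.065, 1.46, 0.022, 1.35, -0.088], TCP at [0.257, -0.57, 0.231] pointing down, gripper open.
Joint ranges: [-2.6, 2.6], [-0.5, 2.12], [-1.47, 1.34], [0.16, 2.42], [-1.27, 4.41], [0.06, 2.06], [-2.6, 2.6]. Speed limits (rad/s): [2.22, 2.22, 2.79, 2.79, 3.14, 3.14, 3.14].

## Interface

Orientations are given as a unit quaternion [x, y, z, w].
In Python, from workcell import * gives the robot as it stands. The module is installed in compiled form; this text tells all that it offers.
- The arm moves only by the tool carry_out, never from a script. Its argument "motion" is a list of rows, each an object with "xyz": the shift along the tool's x, y, z in m, a list of three; "angular": the turn, a rotation vector about the tool's x, y, z in degrees, a list of three. A call has 1 to 12 rows; each row is the pose to reach, as a shift and turn from the pose commanded when the call began, along the tool's axes at that moment; what a row does not reach only later rows make up. A row lasts 1/10 s, in which the tool goes at most 50 mm and 8.59 degrees, less where a joint would pass 70% of its speed; a pose out of reach is approached as far as the arm can. A call with a gripper value outside its range is refused whole. "hand" is the opening, from 0 (shut) to 1 (fully open), set as the call begins (left out, the last holds). The fingers move at their own pace and stop on an object; "grip_force" is the grip in N (left out, the last holds). Time passes only in rows, so rows that repeat a pose let the fingers close. It gives the time, the measured TCP pose, the force, the opening and the grip force at its end, in the units of the state.
- get_obs(): the state, without advancing time (a new reading comes with each control period).
- camera(name): name is "scene" or "top"; returns a dict with "img" (400x640x3 uint8, red, green, blue), "fx", "fy", "cx", "cy" (pixels), "k1" (the pictures are not rectified: a ray, as slopes to the right and down, at radius r is drawn at 1 + k1 r^2 times it, then the intrinsics apply), "extrinsics" (4x4, takes a point from camera to world coordinates). Camera axes: x right, y up, looking along -z (the intrinsics and any distortion apply to the point x, -y, -z); pixel columns grow to the right and rows downward; lengths in m; the calibration is good to about 2 mm. A picture is of the moment at which its call begins. There is no depth.
- hand_in(): hands the job in; it is judged then, once.
The state is a dict: "clock": time; "joint_pos": joint angles; "joint_velocities": joint speeds; "tau": joint torques, N m; "position": TCP position; "ee_rot": TCP orientation; "ft_force": force on the tool from outside, world axes, zero at the start; "torque": the same for the moment, N m; "grip_width": opening from 0.0 (shut) to 1.0 (fully open); "grasp_force": force on a finger pad.
Only numpy, scipy, OpenCV 4.12 (cv2) and the standard library are available. Lean on these libraries where they do the work, as an engineer would, in place of code of your own. Each camera call takes 0.05 s, during which the arm holds its last target. There are 200 camera calls.

## Working session

There is one attempt and no reset: what is moved stays moved. The work goes in short steps, Python scripts to look and compute and a tool call to move; the robot and the scene stay as the last step left them, time stands still between calls to the robot, and variables do not carry over. Pictures are saved under pics/ and viewed, at most 14 in all, crops included, and the job is handed in when it is done.

Besides the shell and the picture viewer there is one more tool, called after "Call:" as name(argument=value, ...) on one line, values as JSON. carry_out: Moves the arm, as the interface text tells. Its arguments: {"type":"object","properties":{"motion":{"type":"array"},"hand":{"type":"number"},"grip_force":{"type":"number"}},"required":["motion"]}

```bash
mkdir -p pics
cat > h.py <<'E'
from workcell import *
import numpy as np, cv2
from scipy.spatial.transform import Rotation as R
def K(c): return np.array([[c['fx'],0,c['cx']],[0,c['fy'],c['cy']],[0,0,1.]])
def dist(c): return np.array([c['k1'],0,0,0,0.])
def ray(c,px,z):
    """pixels Nx2 -> world points at height z"""
    p=cv2.undistortPoints(np.array(px,float).reshape(-1,1,2),K(c),dist(c)).reshape(-1,2)
    E=np.array(c['extrinsics']); d=np.c_[p[:,0],-p[:,1],-np.ones(len(p))]@E[:3,:3].T
    o=E[:3,3]; return o+d*((z-o[2])/d[:,2])[:,None]
def proj(c,P):
    E=np.array(c['extrinsics']); q=(np.array(P,float).reshape(-1,3)-E[:3,3])@E[:3,:3]
    q=q*[1,-1,-1]; return cv2.projectPoints(q,np.zeros(3),np.zeros(3),K(c),dist(c))[0].reshape(-1,2)
def snap(name,fn=None):
    c=camera(name)
    if fn: cv2.imwrite('pics/'+fn,c['img'][:,:,::-1])
    return c
E
python3 - <<'E'
from h import *
for n in('scene','top'):
    c=snap(n,n+'0.png'); print(n,{k:c[k] for k in c if k!='img'})
o=get_obs();print(o)
E
```

```text
scene {'fx': 470.3841619726591, 'fy': 470.3841619726591, 'cx': 312.5888930840013, 'cy': 197.02990899373188, 'k1': -0.005458171021589339, 'extrinsics': array([[ 0.11996423, -0.78246824,  0.6110254 ,  1.30092347],
       [ 0.99277271,  0.09250163, -0.07645775, -0.14802794],
       [ 0.00330491,  0.61578154,  0.78791   ,  1.00396912],
       [ 0.        ,  0.        ,  0.        ,  1.        ]])}
top {'fx': 509.2949750259714, 'fy': 509.2949750259714, 'cx': 324.0653058760233, 'cy': 195.23846350150035, 'k1': 0.001128316083142938, 'extrinsics': array([[-0.01516342,  0.98420037, -0.1764078 ,  0.28824385],
       [-0.99983243, -0.01311523,  0.01277079, -0.04059751],
       [ 0.01025538,  0.17657189,  0.98423432,  1.46240467],
       [ 0.        ,  0.        ,  0.        ,  1.        ]])}
{'clock': 0.1, 'joint_pos': array([ 1.12442082,  0.33278426, -0.06466283,  1.46081569,  0.02162402,
        1.3499074 , -0.0884827 ]), 'joint_velocities': array([ 9.59253395e-04, -2.47879255e-03,  4.62272019e-05, -2.35619216e-03,
       -1.40173131e-03,  1.38217092e-03,  6.44894731e-04]), 'tau': array([ 2.43643568e-03, -6.26747060e+01,  5.00203902e-02, -3.92427063e+01,
        1.64954842e-02,  6.95994604e-03, -1.64010135e-05]), 'position': array([ 0.25684271, -0.56943777,  0.23063054]), 'ee_rot': array([ 9.77634861e-01,  2.10308598e-01, -1.71788522e-04, -5.84829481e-04]), 'ft_force': array([-0.91130254,  0.34195347, -0.15341363]), 'torque': array([0.02250092, 0.02699232, 0.02497959]), 'grasp_force': 0.0, 'grip_width': 0.9984960744119615}
```

View pics/top0.png

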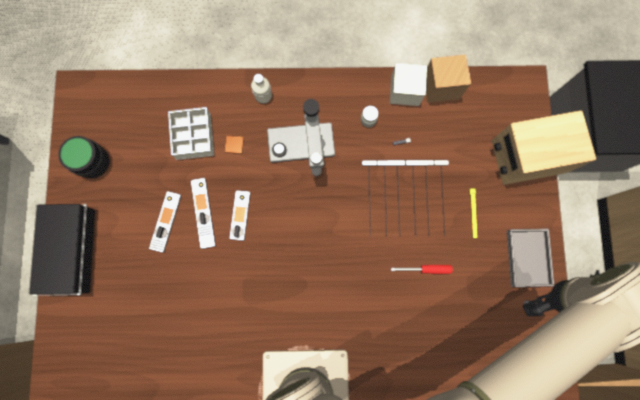

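View pics/scene0.png

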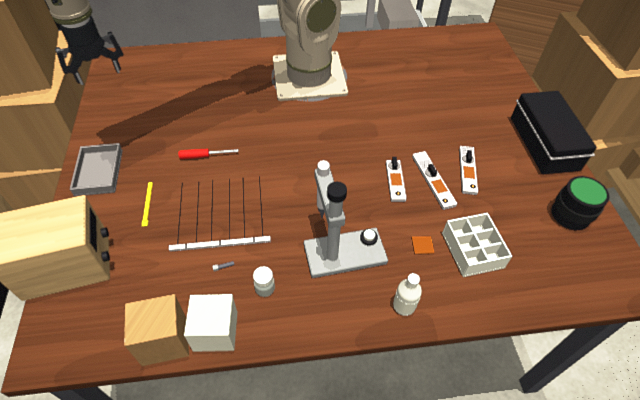

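The top view shows three modules: about (240,215) the short, (202,212) the long, (165,222) the middle. The driver is near (315,150), its button at (279,149), and the rail at (405,162). I'll zoom in next.

Run:
```python
import cv2,numpy as np
t=cv2.imread('pics/top0.png')
a=cv2.resize(t[170:260,140:260],None,fx=5,fy=5,interpolation=cv2.INTER_CUBIC)
cv2.imwrite('pics/c1.png',a)
s=cv2.imread('pics/scene0.png')
a=cv2.resize(s[130:280,290:490],None,fx=4,fy=4,interpolation=cv2.INTER_CUBIC)
cv2.imwrite('pics/c2.png',a)
a=cv2.resize(t[90:190,260:460],None,fx=4,fy=4,interpolation=cv2.INTER_CUBIC)
cv2.imwrite('pics/c3.png',a)
```

```text
(no output)
```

View pics/c1.png

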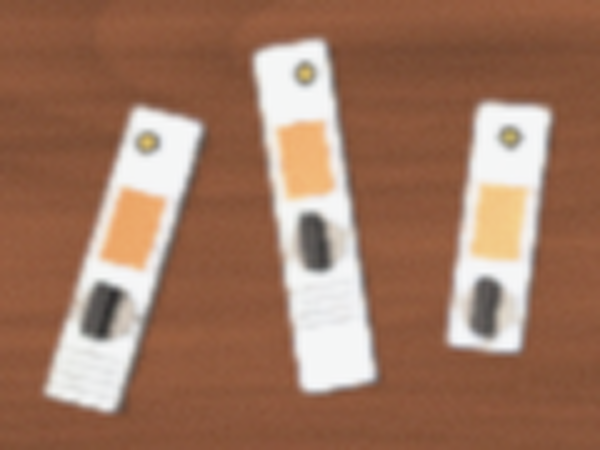

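View pics/c2.png

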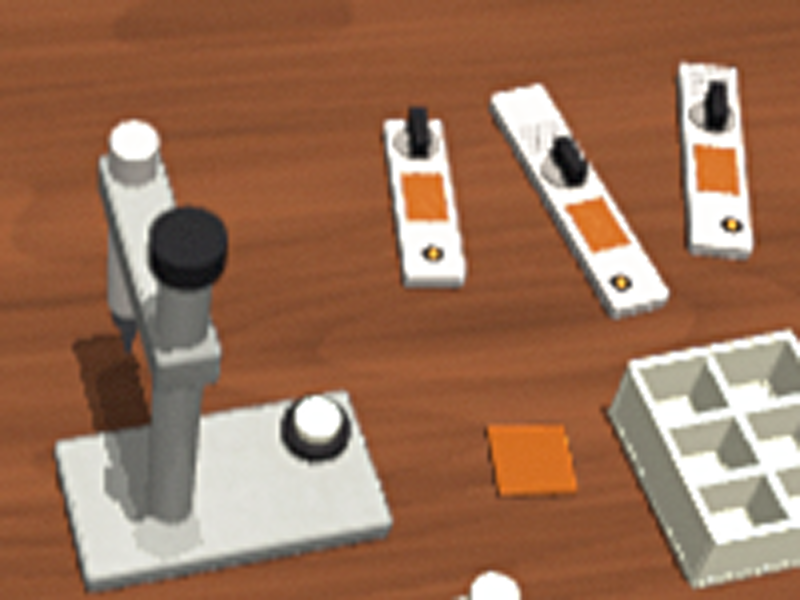

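View pics/c3.png

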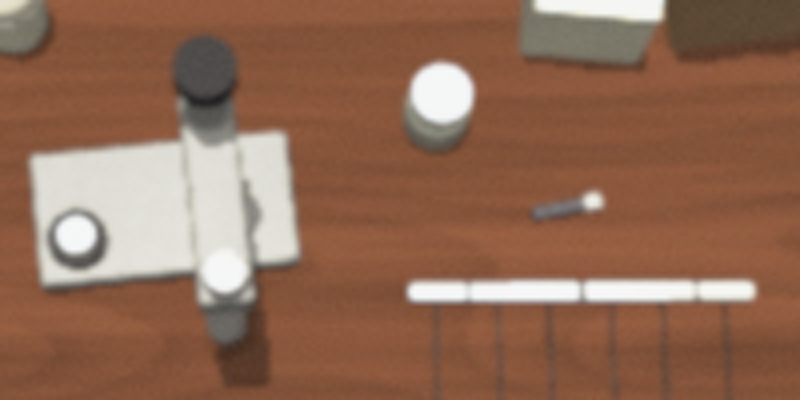

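Crop 1 shows the screws at the far ends: (169,198) for the middle, (201,184) for the long and (242,197) for the short. Crop 2 puts the bit tip at scene pixel (322,218). In crop 3 the base plate and rail are clear, with the rail ticks at about (377,162), (405,162) and (434,162).

```bash
cat >> h.py <<'E'
def masks(c):
    h=cv2.cvtColor(c['img'],cv2.COLOR_RGB2HSV); H,S,V=h[...,0],h[...,1],h[...,2]
    return h,((S<45)&(V>170)).astype(np.uint8)
LEN=dict(short=.14,middle=.17,long=.2)
def modules(c,box=None):
    """find white bars; returns name->(screw xyz, yaw) with top-face z .014"""
    h,w=masks(c); w=cv2.morphologyEx(w,cv2.MORPH_CLOSE,np.ones((9,9),np.uint8)); out=[]
    for k in cv2.findContours(w,cv2.RETR_EXTERNAL,cv2.CHAIN_APPROX_NONE)[0]:
        if cv2.contourArea(k)<300: continue
        P=ray(c,k.reshape(-1,2),.014)[:,:2]
        (ctr,sz,_)=r=cv2.minAreaRect((P*1000).astype(np.float32))
        L,W=max(sz),min(sz)
        if not(28<W<56 and 120<L<225): continue
        m=np.zeros_like(w); cv2.drawContours(m,[k],-1,1,-1)
        sat=np.argwhere((m>0)&(h[...,1]>80)&(h[...,0]<35)&(h[...,2]>90))[:,::-1]
        if not len(sat): continue
        mm=np.zeros_like(w); mm[sat[:,1],sat[:,0]]=1
        n,lab,st,cen=cv2.connectedComponentsWithStats(mm)
        o=sorted(range(1,n),key=lambda i:-st[i,4])
        if len(o)<2: continue
        amb=ray(c,[cen[o[0]]],.014)[0]
        B=cv2.boxPoints(r)/1000; e=[B[1]-B[0],B[2]-B[1]]; e=max(e,key=np.linalg.norm); u=e/np.linalg.norm(e)
        cand=[(ray(c,[cen[i]],.014)[0],st[i,4]) for i in o[1:] if st[i,4]>=2]
        cand=[(p,a) for p,a in cand if 30<1000*abs((p[:2]-amb[:2])@u)<70]
        if not cand: continue
        s=max(cand,key=lambda t:t[1])[0]
        if (s[:2]-amb[:2])@u<0: u=-u
        # L includes some side face
        out.append((L,W,s,np.arctan2(u[1],u[0]),amb,np.array(ctr)/1000))
    return sorted(out,key=lambda t:t[0])
E
python3 - <<'E'
from h import *
np.set_printoptions(precision=4,suppress=True)
for n in('top','scene'):
    c=snap(n); print(n)
    for m in modules(c): print(' L%.0f W%.0f'%m[:2],m[2],'yaw %.1f'%np.degrees(m[3]),m[4],m[5])
    h,w=masks(c)
    if n=='top':
        P=lambda q:np.array(q)/4+[260,90]
        print('plate',ray(c,P([(32,155),(287,132),(298,262),(43,287)]),.02))
        print('button',ray(c,P([(77,236)]),.042)); print('head',ray(c,P([(226,272)]),.225))
        print('rail ends/ticks top',ray(c,P([(408,292),(755,292),(469,291),(582,291),(697,291)]),.01))
        print('lane line ends',ray(c,[(371,236),(386,236),(400,236),(414,236),(429,236),(445,236)],0))
    else:
        P=lambda q:np.array(q)/4+[290,130]
        print('bit',ray(c,P([(127,352)]),.024)); print('button',ray(c,P([(319,418)]),.042))
        print('plate near corners',ray(c,P([(57,440),(345,392)]),.02)); print('head',ray(c,P([(134,138)]),.225))
        print('rail ends',ray(c,[(170,246),(270,239)],.01))
E
```

```text
top
 L142 W42 [0.5473 0.1787 0.014 ] yaw -6.4 [0.4966 0.1843 0.014 ] [0.4944 0.1843]
 L172 W42 [0.5452 0.3873 0.014 ] yaw -14.8 [0.4957 0.3933 0.014 ] [0.4791 0.3971]
 L202 W42 [0.585  0.2973 0.014 ] yaw 9.8 [0.5344 0.2959 0.014 ] [0.5028 0.2904]
plate [[ 0.7477  0.1027  0.02  ]
 [ 0.7632 -0.0853  0.02  ]
 [ 0.6642 -0.0916  0.02  ]
 [ 0.6478  0.0943  0.02  ]]
button [[0.6797 0.0679 0.042 ]]
head [[ 0.6049 -0.0392  0.225 ]]
rail ends/ticks top [[ 0.6431 -0.1722  0.01  ]
 [ 0.6399 -0.4272  0.01  ]
 [ 0.6433 -0.217   0.01  ]
 [ 0.6423 -0.3     0.01  ]
 [ 0.6412 -0.3846  0.01  ]]
lane line ends [[ 0.4294 -0.1929  0.    ]
 [ 0.4287 -0.2361  0.    ]
 [ 0.4282 -0.2765  0.    ]
 [ 0.4276 -0.3169  0.    ]
 [ 0.427  -0.3602  0.    ]
 [ 0.4263 -0.4064  0.    ]]
scene
 L141 W39 [0.5465 0.178  0.014 ] yaw -6.3 [0.4959 0.1831 0.014 ] [0.4969 0.1823]
 L172 W39 [0.5465 0.3856 0.014 ] yaw -15.0 [0.4961 0.3916 0.014 ] [0.4813 0.3951]
 L201 W40 [0.5849 0.2965 0.014 ] yaw 9.9 [0.5349 0.2948 0.014 ] [0.5048 0.2883]
bit [[ 0.6112 -0.0378  0.024 ]]
button [[0.6868 0.0702 0.042 ]]
plate near corners [[ 0.6696 -0.0893  0.02  ]
 [ 0.6553  0.0953  0.02  ]]
head [[ 0.6086 -0.0374  0.225 ]]
rail ends [[ 0.6415 -0.421   0.01  ]
 [ 0.6501 -0.1736  0.01  ]]
```

```bash
cat >> h.py <<'E'
def Rt(psi):
    c,s=np.cos(psi),np.sin(psi)
    return R.from_matrix(np.array([[-c,-s,0],[-s,c,0],[0,0,-1.]]))
def go(wps,cmd=None):
    """waypoints (x,y,z,module yaw deg): prints tool-frame shift (mm) and turn (deg) from the current pose"""
    o=get_obs(); p,r=(o['position'],R.from_quat(o['ee_rot'])) if cmd is None else (np.array(cmd[:3]),Rt(np.radians(cmd[3])))
    for x,y,z,a in wps:
        print('shift mm',np.round(1000*r.inv().apply(np.array([x,y,z])-p),1),'turn',np.round((r.inv()*Rt(np.radians(a))).as_rotvec(degrees=True),2))
E
python3 - <<'E'
from h import *
np.set_printoptions(precision=4,suppress=True)
for n in('top','scene'):
    c=snap(n); h,w=masks(c); print(n)
    for k in cv2.findContours(w,cv2.RETR_EXTERNAL,cv2.CHAIN_APPROX_NONE)[0]:
        a=cv2.contourArea(k)
        if a<40: continue
        P=ray(c,k.reshape(-1,2),.01)[:,:2]; (ctr,sz,_)=r=cv2.minAreaRect((P*1000).astype(np.float32))
        if max(sz)>230 and min(sz)<30:
            B=cv2.boxPoints(r); e=max([B[1]-B[0],B[2]-B[1]],key=np.linalg.norm); print('rail',ctr,sz,np.degrees(np.arctan2(-e[0],e[1])), B)
        m=k.reshape(-1,2).mean(0)
        for q,z,nm in(((.683,.069,.042),.042,'button'),((.607,-.038,.225),.225,'head')):
            if np.linalg.norm(proj(c,[q])[0]-m)<8: print(nm,a,ray(c,[m],z))
    # lane lines: dark minima along profiles
    if n=='top':
        g=c['img'].astype(float).sum(2)
        for row in(180,200,220): 
            L=g[row-1:row+2,362:452].mean(0); d=L-cv2.blur(L[None],(11,1))[0]
            x=[362+i for i in range(1,89) if d[i]<-25 and d[i]==d[max(0,i-3):i+4].min()]
            print(row,ray(c,[(i,row) for i in x],0)[:,:2].tolist())
go([(.5,-.1,.2,-6.3+20),(.4475,.189,.12,-6.3),(.4475,.189,.018,-6.3)])
E
```

```text
top
rail (644.5513916015625, -298.6729736328125) (253.06564331054688, 12.085314750671387) -0.7231556 [[ 636.9122 -425.1194]
 [ 648.9966 -425.272 ]
 [ 652.1906 -172.2265]
 [ 640.1062 -172.074 ]]Traceback (most recent call last):
  File "<stdin>", line 20, in <module>
  File "h.py", line 8, in ray
    p=cv2.undistortPoints(np.array(px,float).reshape(-1,1,2),K(c),dist(c)).reshape(-1,2)
      ~~~~~~~~~~~~~~~~~~~^^^^^^^^^^^^^^^^^^^^^^^^^^^^^^^^^^^^^^^^^^^^^^^^^
cv2.error: OpenCV(4.12.0) /io/opencv/modules/calib3d/src/undistort.dispatch.cpp:347: error: (-215:Assertion failed) CV_IS_MAT(_src) && CV_IS_MAT(_dst) && (_src->rows == 1 || _src->cols == 1) && (_dst->rows == 1 || _dst->cols == 1) && _src->cols + _src->rows - 1 == _dst->rows + _dst->cols - 1 && (CV_MAT_TYPE(_src->type) == CV_32FC2 || CV_MAT_TYPE(_src->type) == CV_64FC2) && (CV_MAT_TYPE(_dst->type) == CV_32FC2 || CV_MAT_TYPE(_dst->type) == CV_64FC2) in function 'cvUndistortPointsInternal'
```

Run:
```python
from h import *
np.set_printoptions(precision=4,suppress=True)
for n in('top','scene'):
    c=snap(n); h,w=masks(c); w=((h[...,1]<60)&(h[...,2]>150)).astype(np.uint8); print(n)
    for k in cv2.findContours(w,cv2.RETR_EXTERNAL,cv2.CHAIN_APPROX_NONE)[0]:
        a=cv2.contourArea(k)
        if a<20: continue
        P=ray(c,k.reshape(-1,2),.01)[:,:2]; (ctr,sz,_)=r=cv2.minAreaRect((P*1000).astype(np.float32))
        if ctr[1]<-150 and ctr[1]>-450 and 630<ctr[0]<660: print('rail',ctr,sz,r[2])
        m=k.reshape(-1,2).mean(0)
        for q,z,nm in(((.683,.069,.042),.042,'button'),((.607,-.038,.225),.225,'head')):
            if np.linalg.norm(proj(c,[q])[0]-m)<9: print(nm,a,ray(c,[m],z))
go([(.5,-.1,.2,-6.3+20),(.4475,.189,.12,-6.3),(.4475,.189,.018,-6.3)])
```

```text
top
rail (643.0428466796875, -298.7227783203125) (253.20346069335938, 15.10098648071289) 89.27684020996094
scene
rail (646.3900146484375, -404.39794921875) (40.1850700378418, 17.403547286987305) 83.25045776367188
rail (646.110595703125, -340.2734375) (79.56136322021484, 18.023792266845703) 86.06108093261719
rail (647.6375732421875, -256.9027099609375) (77.3651351928711, 18.88347625732422) 89.47305297851562
rail (647.7073974609375, -193.52952575683594) (40.46835708618164, 17.843530654907227) 83.2404556274414
shift mm [ 414.6 -328.2   31.2] turn [  -0.     -0.02 -169.42]
shift mm [ 485.6 -613.2  111.3] turn [  -0.     -0.02 -149.42]
shift mm [ 485.6 -613.1  213.3] turn [  -0.     -0.02 -149.42]
```

Run:
```python
import cv2
s=cv2.imread('pics/scene0.png')
cv2.imwrite('pics/c4.png',cv2.resize(s[185:265,150:350],None,fx=4,fy=4,interpolation=cv2.INTER_CUBIC))
```

```text
(no output)
```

View pics/c4.png

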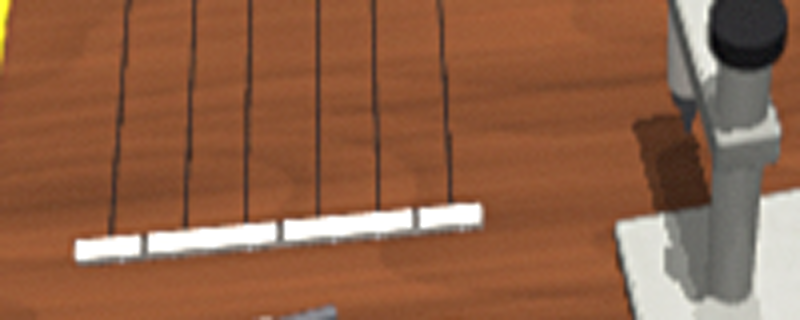

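The crop shows the rail ticks at scene (253,239), (220,242) and (186,246). The bit tip is at (321.5,217). The rail face centre is about (0.6385, -0.299), and its yaw is about -0.7°. Now I'll go to the short module.

Call:
carry_out(motion=[{"xyz": [0.415, -0.328, 0.031], "angular": [0, 0, -80]}, {"xyz": [0.415, -0.328, 0.031], "angular": [0, 0, -80]}, {"xyz": [0.415, -0.328, 0.031], "angular": [0, 0, -80]}, {"xyz": [0.415, -0.328, 0.031], "angular": [0, 0, -80]}, {"xyz": [0.415, -0.328, 0.031], "angular": [0, 0, -80]}, {"xyz": [0.415, -0.328, 0.031], "angular": [0, 0, -80]}, {"xyz": [0.415, -0.328, 0.031], "angular": [0, 0, -80]}, {"xyz": [0.415, -0.328, 0.031], "angular": [0, 0, -80]}, {"xyz": [0.415, -0.328, 0.031], "angular": [0, 0, -80]}, {"xyz": [0.415, -0.328, 0.031], "angular": [0, 0, -80]}, {"xyz": [0.415, -0.328, 0.031], "angular": [0, 0, -80]}, {"xyz": [0.415, -0.328, 0.031], "angular": [0, 0, -80]}], hand=0.5)

```text
clock: 1.55
position: [0.5019, -0.0951, 0.2003]
ee_rot: [0.611, 0.792, 0.001, -0.0]
ft_force: [-0.5, 0.4, -0.3]
grip_width: 0.497
grasp_force: 0.0
```

Run:
```python
from h import *
o=get_obs();print(o['clock'],o['position'],o['joint_pos'],o['grip_width'],o['ft_force'])
go([(.4475,.189,.08,-6.3),(.4475,.189,.018,-6.3)])
```

```text
1.55 [ 0.50185449 -0.09507016  0.20033413] [ 0.63931682  0.14501833 -0.58327996  1.77622025  0.08230875  1.24439055
  0.29090222] 0.49708363179797915 [-0.53641238  0.43131867 -0.30472997]
shift mm [288.4  19.3 120.8] turn [ 1.100e-01 -3.000e-02 -6.901e+01]
shift mm [288.3  19.2 182.8] turn [ 1.100e-01 -3.000e-02 -6.901e+01]
```

Call:
carry_out(motion=[{"xyz": [0.288, 0.019, 0.12], "angular": [0, 0, -69]}, {"xyz": [0.288, 0.019, 0.12], "angular": [0, 0, -69]}, {"xyz": [0.288, 0.019, 0.12], "angular": [0, 0, -69]}, {"xyz": [0.288, 0.019, 0.12], "angular": [0, 0, -69]}, {"xyz": [0.288, 0.019, 0.12], "angular": [0, 0, -69]}, {"xyz": [0.288, 0.019, 0.12], "angular": [0, 0, -69]}, {"xyz": [0.288, 0.019, 0.12], "angular": [0, 0, -69]}, {"xyz": [0.288, 0.019, 0.12], "angular": [0, 0, -69]}, {"xyz": [0.288, 0.019, 0.12], "angular": [0, 0, -69]}, {"xyz": [0.288, 0.019, 0.12], "angular": [0, 0, -69]}, {"xyz": [0.288, 0.019, 0.12], "angular": [0, 0, -69]}, {"xyz": [0.288, 0.019, 0.12], "angular": [0, 0, -69]}])

```text
clock: 2.75
position: [0.4482, 0.1831, 0.0805]
ee_rot: [0.06, 0.998, -0.0, 0.0]
ft_force: [1.3, -0.2, 0.3]
grip_width: 0.502
grasp_force: 0.0
```

Run:
```python
from h import *
np.set_printoptions(precision=4,suppress=True)
o=get_obs();print(o['clock'],o['position'],o['joint_pos'])
for n in ('top','scene'):
    c=snap(n)
    for m in modules(c): print(' L%.0f W%.0f'%m[:2],m[2],'yaw %.1f'%np.degrees(m[3]))
print(ray(snap('scene'),[(321.5,217)],.024))
go([(.4475,.189,.018,-6.3)])
```

```text
2.75 [0.4482 0.1831 0.0805] [ 0.333   0.2942 -0.9025  1.958   0.272   1.0147  0.7562]
 L172 W39 [0.5465 0.3856 0.014 ] yaw -15.0
 L201 W40 [0.5849 0.2965 0.014 ] yaw 9.8
[[ 0.608  -0.0381  0.024 ]]
shift mm [ 1.1  5.5 62.4] turn [-0.01  0.02 -0.5 ]
```

Call:
carry_out(motion=[{"xyz": [0.001, 0.0055, 0.03], "angular": [0, 0, -0.5]}, {"xyz": [0.001, 0.0055, 0.045], "angular": [0, 0, -0.5]}, {"xyz": [0.001, 0.0055, 0.061], "angular": [0, 0, -0.5]}, {"xyz": [0.001, 0.0055, 0.061], "angular": [0, 0, -0.5]}, {"xyz": [0.001, 0.0055, 0.061], "angular": [0, 0, -0.5]}])

```text
clock: 3.4
position: [0.4474, 0.1894, 0.0194]
ee_rot: [0.054, 0.999, 0.0, -0.0]
ft_force: [1.3, 0.0, -0.9]
grip_width: 0.501
grasp_force: 0.0
```

Call:
carry_out(motion=[{"xyz": [0, 0, 0]}, {"xyz": [0, 0, 0]}, {"xyz": [0, 0, 0]}, {"xyz": [0, 0, 0]}, {"xyz": [0, 0, 0]}, {"xyz": [0, 0, 0]}], hand=0, grip_force=60)

```text
validation failed for argument at $.mo...
```

Run:
```python
from h import *
o=get_obs();print(o['position'],o['grip_width'],o['grasp_force'],o['ft_force'],2*np.degrees(np.arctan2(o['ee_rot'][0],o['ee_rot'][1])))
go([(.48,.08,.019,0),(.4968,-.038,.019,0),(.5068,-.038,.019,0)])
```

```text
[0.44740834 0.18936168 0.01939131] 0.5011997326632668 0.0 [ 1.33539724  0.04601254 -0.92886088] 6.2189081375925195
shift mm [ -44.2 -105.2    0.4] turn [ 0.   -0.03 -6.22]
shift mm [ -73.7 -220.7    0.3] turn [ 0.   -0.03 -6.22]
shift mm [ -83.7 -219.6    0.3] turn [ 0.   -0.03 -6.22]
```

Call:
carry_out(motion=[{"xyz": [0, 0, 0], "angular": [0, 0, 0]}, {"xyz": [0, 0, 0], "angular": [0, 0, 0]}, {"xyz": [0, 0, 0], "angular": [0, 0, 0]}, {"xyz": [0, 0, 0], "angular": [0, 0, 0]}, {"xyz": [0, 0, 0], "angular": [0, 0, 0]}, {"xyz": [0, 0, 0], "angular": [0, 0, 0]}], hand=0, grip_force=60)

```text
clock: 4.0
position: [0.4481, 0.1894, 0.0202]
ee_rot: [0.054, 0.999, 0.0, 0.001]
ft_force: [-1.2, -0.7, 5.5]
grip_width: 0.12
grasp_force: 59.6
```

Call:
carry_out(motion=[{"xyz": [-0.011, -0.026, 0], "angular": [0, 0, -1.5]}, {"xyz": [-0.022, -0.052, 0], "angular": [0, 0, -3]}, {"xyz": [-0.033, -0.078, 0], "angular": [0, 0, -4.5]}, {"xyz": [-0.044, -0.105, 0], "angular": [0, 0, -6.2]}, {"xyz": [-0.051, -0.13, 0], "angular": [0, 0, -6.2]}, {"xyz": [-0.058, -0.16, 0], "angular": [0, 0, -6.2]}, {"xyz": [-0.066, -0.19, 0], "angular": [0, 0, -6.2]}, {"xyz": [-0.074, -0.21, 0], "angular": [0, 0, -6.2]}, {"xyz": [-0.076, -0.22, 0], "angular": [0, 0, -6.2]}, {"xyz": [-0.08, -0.22, 0], "angular": [0, 0, -6.2]}, {"xyz": [-0.0835, -0.2195, 0], "angular": [0, 0, -6.2]}, {"xyz": [-0.0835, -0.2195, 0], "angular": [0, 0, -6.2]}])

```text
clock: 5.2
position: [0.5061, -0.0387, 0.0202]
ee_rot: [0.001, 1.0, -0.001, -0.001]
ft_force: [-8.3, -2.8, 14.4]
grip_width: 0.125
grasp_force: 61.1
```

Run:
```python
from h import *
np.set_printoptions(precision=4,suppress=True)
o=get_obs();print(o['position'],o['grip_width'],o['grasp_force'],o['ft_force'],2*np.degrees(np.arctan2(o['ee_rot'][0],o['ee_rot'][1])))
for n in ('top','scene'):
    c=snap(n,n+'1.png')
    for m in modules(c): print(n,' L%.0f W%.0f'%m[:2],m[2],'yaw %.1f'%np.degrees(m[3]))
a=cv2.imread('pics/scene1.png')
cv2.imwrite('pics/c5.png',cv2.resize(a[120:260,260:400],None,fx=4,fy=4,interpolation=cv2.INTER_CUBIC))
```

```text
[ 0.5061 -0.0387  0.0202] 0.1250535544661031 61.056400537490845 [-8.3037 -2.7799 14.3606] 0.06493305486184944
top  L172 W42 [0.5457 0.3869 0.014 ] yaw -14.8
top  L202 W42 [0.585  0.2973 0.014 ] yaw 9.8
scene  L172 W39 [0.5465 0.3856 0.014 ] yaw -15.0
scene  L201 W40 [0.5849 0.2965 0.014 ] yaw 9.8
```

View pics/c5.png

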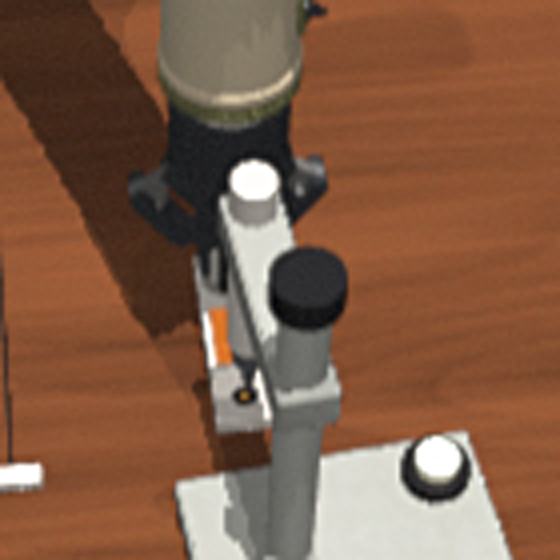

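The screw's brass dot is at scene pixel (320.9,218.6), just below the bit tip.

Run:
```python
from h import *
np.set_printoptions(precision=4,suppress=True)
c=snap('scene'); h,w=masks(c)
m=((h[...,1]>120)&(h[...,0]>12)&(h[...,0]<35)&(h[...,2]>90)); q=np.argwhere(m[210:228,310:335])[:,::-1]+[310,210]
print(len(q),q.mean(0) if len(q) else 0); 
print('screw',ray(c,[(320.9,218.6)],.014),ray(c,[q.mean(0)],.014) if len(q) else 0)
print('pred pixel for bit(.607,-.038)',proj(c,[(.607,-.038,.024),(.607,-.038,.014)]))
```

```text
4 [320.5 218.5]
screw [[ 0.6058 -0.0391  0.014 ]] [[ 0.6054 -0.0401  0.014 ]]
pred pixel for bit(.607,-.038) [[321.4721 216.6707]
 [321.4015 218.932 ]]
```

Call:
carry_out(motion=[{"xyz": [-0.001, 0.001, 0], "angular": [0, 0, 0]}, {"xyz": [-0.001, 0.001, 0], "angular": [0, 0, 0]}, {"xyz": [-0.001, 0.001, 0], "angular": [0, 0, 0]}])

```text
clock: 5.65
position: [0.5069, -0.0381, 0.0202]
ee_rot: [0.001, 1.0, -0.001, -0.001]
ft_force: [-9.5, -4.4, 15.5]
grip_width: 0.123
grasp_force: 61.0
```

Call:
carry_out(motion=[{"xyz": [0, 0, 0], "angular": [0, 0, 0]}, {"xyz": [0, 0, 0], "angular": [0, 0, 0]}, {"xyz": [0, 0, 0], "angular": [0, 0, 0]}, {"xyz": [0, 0, -0.015], "angular": [0, 0, 0]}, {"xyz": [0, 0, -0.04], "angular": [0, 0, 0]}, {"xyz": [0, 0, -0.08], "angular": [0, 0, 0]}, {"xyz": [0, 0.04, -0.1], "angular": [0, 0, 0]}, {"xyz": [0, 0.08, -0.1], "angular": [0, 0, 0]}, {"xyz": [-0.03, 0.107, -0.1], "angular": [0, 0, 0]}, {"xyz": [-0.03, 0.107, -0.1], "angular": [0, 0, 0]}], hand=0.35)

```text
clock: 6.65
position: [0.5395, 0.0749, 0.1208]
ee_rot: [-0.002, 1.0, 0.002, 0.001]
ft_force: [-0.4, 0.2, 0.6]
grip_width: 0.344
grasp_force: 0.0
```

Run:
```python
from h import *
np.set_printoptions(precision=4,suppress=True)
o=get_obs();print(o['clock'],o['position'],o['grip_width'],o['joint_pos'])
c=snap('scene'); h,w=masks(c)
m=((h[...,1]>120)&(h[...,0]>12)&(h[...,0]<35)&(h[...,2]>90)); q=np.argwhere(m[210:228,310:335])[:,::-1]+[310,210]
if len(q): print(len(q),ray(c,[q.mean(0)],.014))
for n in ('top','scene'):
    c=snap(n)
    for m in modules(c): print(n,' L%.0f W%.0f'%m[:2],m[2],'yaw %.1f'%np.degrees(m[3]))
go([(.683,.069,.1,0),(.683,.069,.05,0),(.683,.069,.034,0)])
```

```text
6.65 [0.5395 0.0749 0.1208] 0.34382303427106675 [ 0.5236  0.3771 -0.8815  1.7747  0.3163  1.1364  1.118 ]
3 [[ 0.6059 -0.0398  0.014 ]]
top  L172 W42 [0.5452 0.3873 0.014 ] yaw -14.8
top  L202 W42 [0.585  0.2973 0.014 ] yaw 9.8
scene  L172 W39 [0.5465 0.3856 0.014 ] yaw -15.0
scene  L201 W40 [0.5849 0.2965 0.014 ] yaw 9.8
shift mm [-145.5   -1.    19.7] turn [ 0.   -0.01  0.01]
shift mm [-145.5   -1.    69.7] turn [ 0.   -0.01  0.01]
shift mm [-145.5   -1.    85.7] turn [ 0.   -0.01  0.01]
```

Call:
carry_out(motion=[{"xyz": [-0.05, -0.001, 0.0], "angular": [0, 0, 0]}, {"xyz": [-0.1, -0.001, 0.01], "angular": [0, 0, 0]}, {"xyz": [-0.145, -0.001, 0.02], "angular": [0, 0, 0]}, {"xyz": [-0.145, -0.001, 0.04], "angular": [0, 0, 0]}, {"xyz": [-0.145, -0.001, 0.06], "angular": [0, 0, 0]}, {"xyz": [-0.145, -0.001, 0.07], "angular": [0, 0, 0]}, {"xyz": [-0.145, -0.001, 0.078], "angular": [0, 0, 0]}, {"xyz": [-0.145, -0.001, 0.084], "angular": [0, 0, 0]}, {"xyz": [-0.145, -0.001, 0.087], "angular": [0, 0, 0]}, {"xyz": [-0.145, -0.001, 0.087], "angular": [0, 0, 0]}, {"xyz": [-0.145, -0.001, 0.087], "angular": [0, 0, 0]}, {"xyz": [-0.145, -0.001, 0.087], "angular": [0, 0, 0]}], hand=0)

```text
clock: 8.0
position: [0.6828, 0.068, 0.0359]
ee_rot: [0.001, 1.0, -0.001, 0.0]
ft_force: [-12.9, -4.1, 23.4]
grip_width: -0.0
grasp_force: 11.6
```

Call:
carry_out(motion=[{"xyz": [0, 0, 0], "angular": [0, 0, 0]}, {"xyz": [0, 0, 0], "angular": [0, 0, 0]}])

```text
clock: 8.2
position: [0.6828, 0.068, 0.0359]
ee_rot: [0.001, 1.0, -0.001, 0.0]
ft_force: [-13.7, -4.6, 23.2]
grip_width: -0.002
grasp_force: 11.6
```

Run:
```python
from h import *
np.set_printoptions(precision=4,suppress=True)
c=snap('scene','scene2.png'); a=cv2.imread('pics/scene2.png')
o=get_obs();print(o['clock'],o['position'],o['ft_force'])
cv2.imwrite('pics/c6.png',cv2.resize(a[140:260,280:420],None,fx=4,fy=4,interpolation=cv2.INTER_CUBIC))
```

```text
8.25 [0.6828 0.068  0.0359] [-13.7468  -4.6504  23.4778]
```

View pics/c6.png

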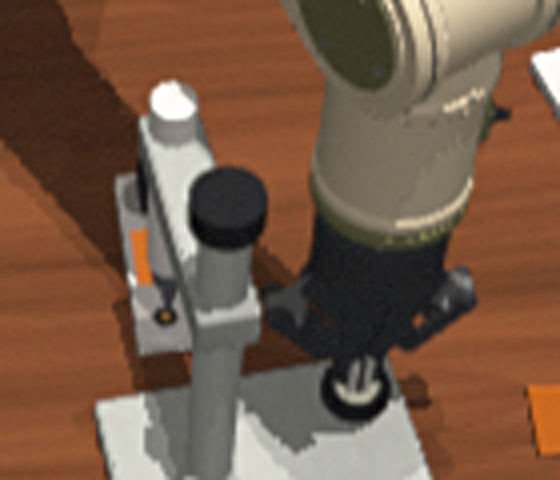

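The button is fully pressed (TCP z is 0.0359) and the screw dot at crop (165,317) sits right under the bit. Now I'll go back to the short module's knob and check the pose before grasping.

Call:
carry_out(motion=[{"xyz": [0, 0, -0.03], "angular": [0, 0, 0]}, {"xyz": [0.02, 0, -0.07], "angular": [0, 0, 0]}, {"xyz": [0.07, 0, -0.08], "angular": [0, 0, 0]}, {"xyz": [0.12, 0, -0.08], "angular": [0, 0, 0]}, {"xyz": [0.155, -0.03, -0.08], "angular": [0, 0, 0]}, {"xyz": [0.176, -0.07, -0.08], "angular": [0, 0, 0]}, {"xyz": [0.1755, -0.106, -0.07], "angular": [0, 0, 0]}, {"xyz": [0.1755, -0.106, -0.05], "angular": [0, 0, 0]}, {"xyz": [0.1755, -0.106, -0.05], "angular": [0, 0, 0]}, {"xyz": [0.1755, -0.106, -0.05], "angular": [0, 0, 0]}], hand=0.35)

```text
clock: 9.25
position: [0.5073, -0.0361, 0.0831]
ee_rot: [-0.0, 1.0, 0.0, 0.0]
ft_force: [1.0, 0.2, 0.8]
grip_width: 0.348
grasp_force: 0.0
```

Run:
```python
from h import *
np.set_printoptions(precision=4,suppress=True)
for n in ('top','scene'):
    c=snap(n)
    for m in modules(c): print(n,' L%.0f W%.0f'%m[:2],m[2],'yaw %.1f'%np.degrees(m[3]))
o=get_obs();print(o['clock'],o['position'],o['grip_width'],o['joint_pos'])
go([(.507,-.038,.02,0),(.5,-.1,.02,0),(.5,-.38,.02,-.7),(.5175,-.3813,.02,-.7)])
```

```text
top  L172 W42 [0.5452 0.3873 0.014 ] yaw -14.8
top  L202 W42 [0.585  0.2973 0.014 ] yaw 9.8
scene  L172 W39 [0.5465 0.3856 0.014 ] yaw -15.0
scene  L201 W40 [0.5849 0.2965 0.014 ] yaw 9.8
9.35 [ 0.5079 -0.0358  0.0835] 0.34976414938525574 [ 0.7406  0.3405 -0.8644  1.8966  0.2996  1.0374  1.3225]
shift mm [ 1.  -2.2 63.5] turn [0.   0.09 0.09]
shift mm [  8.1 -64.2  63.4] turn [0.   0.09 0.09]
shift mm [   8.5 -344.2   63.4] turn [0.   0.09 0.79]
shift mm [  -9.  -345.5   63.5] turn [0.   0.09 0.79]
```

Call:
carry_out(motion=[{"xyz": [0.001, -0.002, 0.03], "angular": [0, 0, 0]}, {"xyz": [0.001, -0.002, 0.05], "angular": [0, 0, 0]}, {"xyz": [0.001, -0.002, 0.063], "angular": [0, 0, 0]}, {"xyz": [0.001, -0.002, 0.063], "angular": [0, 0, 0]}, {"xyz": [0.001, -0.002, 0.063], "angular": [0, 0, 0]}])

```text
clock: 9.85
position: [0.5068, -0.0384, 0.0202]
ee_rot: [-0.0, 1.0, 0.0, 0.0]
ft_force: [0.6, 0.1, 0.6]
grip_width: 0.35
grasp_force: 0.0
```

Call:
carry_out(motion=[{"xyz": [0, 0, 0], "angular": [0, 0, 0]}, {"xyz": [0, 0, 0], "angular": [0, 0, 0]}, {"xyz": [0, 0, 0], "angular": [0, 0, 0]}, {"xyz": [0, 0, 0], "angular": [0, 0, 0]}, {"xyz": [0.003, -0.005, 0], "angular": [0, 0, 0]}, {"xyz": [0.005, -0.02, 0], "angular": [0, 0, 0]}, {"xyz": [0.007, -0.045, 0], "angular": [0, 0, 0]}, {"xyz": [0.007, -0.07, 0], "angular": [0, 0, 0]}, {"xyz": [0.007, -0.1, 0], "angular": [0, 0, 0]}, {"xyz": [0.007, -0.13, 0], "angular": [0, 0, 0]}, {"xyz": [0.007, -0.16, 0], "angular": [0, 0, 0]}, {"xyz": [0.007, -0.19, 0], "angular": [0, 0, 0]}], hand=0)

```text
clock: 11.05
position: [0.5001, -0.2294, 0.0206]
ee_rot: [-0.0, 1.0, 0.0, 0.001]
ft_force: [0.9, 5.6, 9.3]
grip_width: 0.123
grasp_force: 60.7
```

Run:
```python
from h import *
o=get_obs();print(o['clock'],o['position'],o['grip_width'],o['grasp_force'],o['ft_force'],2*np.degrees(np.arctan2(o['ee_rot'][0],o['ee_rot'][1])),o['joint_pos'])
go([(.5,-.38,.02,-.7),(.5175,-.3813,.02,-.7)])
```

```text
11.05 [ 0.50007621 -0.22939787  0.02062492] 0.12324442457393919 60.67191123962402 [0.91182783 5.60610668 9.34461283] -0.042462970077494326 [ 0.95869108  0.49671083 -0.73321837  1.83870234  0.39961631  0.95695972
  1.62252128]
shift mm [   0.2 -150.6    0.6] turn [0.02 0.13 0.74]
shift mm [ -17.3 -151.9    0.6] turn [0.02 0.13 0.74]
```

Call:
carry_out(motion=[{"xyz": [0, -0.03, 0], "angular": [0, 0, 0]}, {"xyz": [0, -0.06, 0], "angular": [0, 0, 0]}, {"xyz": [0, -0.09, 0], "angular": [0, 0, 0]}, {"xyz": [0, -0.12, 0], "angular": [0, 0, 0.4]}, {"xyz": [0, -0.143, 0], "angular": [0, 0, 0.7]}, {"xyz": [0, -0.152, 0], "angular": [0, 0, 0.7]}, {"xyz": [-0.006, -0.152, 0], "angular": [0, 0, 0.7]}, {"xyz": [-0.012, -0.152, 0], "angular": [0, 0, 0.7]}, {"xyz": [-0.017, -0.152, 0], "angular": [0, 0, 0.7]}, {"xyz": [-0.017, -0.152, 0], "angular": [0, 0, 0.7]}, {"xyz": [-0.017, -0.152, 0], "angular": [0, 0, 0.7]}])

```text
clock: 12.15
position: [0.5156, -0.3829, 0.0207]
ee_rot: [0.007, 1.0, -0.001, 0.0]
ft_force: [-2.8, -1.2, 8.6]
grip_width: 0.12
grasp_force: 60.7
```

Call:
carry_out(motion=[{"xyz": [0, 0, 0], "angular": [0, 0, 0]}, {"xyz": [0, 0, 0], "angular": [0, 0, 0]}, {"xyz": [0, 0, 0], "angular": [0, 0, 0]}, {"xyz": [0, 0, -0.015], "angular": [0, 0, 0]}, {"xyz": [0, 0, -0.05], "angular": [0, 0, 0]}, {"xyz": [0, 0, -0.1], "angular": [0, 0, 0]}, {"xyz": [0.02, 0.05, -0.14], "angular": [0, 0, 0]}, {"xyz": [0.05, 0.1, -0.14], "angular": [0, 0, 0]}, {"xyz": [0.05, 0.15, -0.14], "angular": [0, 0, 0]}, {"xyz": [0.05, 0.2, -0.14], "angular": [0, 0, 0]}, {"xyz": [0.05, 0.25, -0.14], "angular": [0, 0, 0]}, {"xyz": [0.05, 0.3, -0.14], "angular": [0, 0, 0]}], hand=0.4)

```text
clock: 13.35
position: [0.4694, -0.0987, 0.1604]
ee_rot: [0.006, 1.0, -0.001, 0.0]
ft_force: [0.3, 0.2, 0.3]
grip_width: 0.401
grasp_force: 0.0
```

Run:
```python
from h import *
np.set_printoptions(precision=4,suppress=True)
for n in ('top','scene'):
    c=snap(n)
    for m in modules(c): print(n,' L%.0f W%.0f'%m[:2],m[2],'yaw %.1f'%np.degrees(m[3]))
o=get_obs();print(o['clock'],o['position'],o['grip_width'],o['joint_pos'])
go([(.44,.2,.15,-15),(.447,.404,.09,-15),(.447,.404,.02,-15)])
```

```text
top  L172 W42 [0.5452 0.3873 0.014 ] yaw -14.8
top  L202 W42 [0.585  0.2973 0.014 ] yaw 9.8
scene  L172 W39 [0.5465 0.3856 0.014 ] yaw -15.0
scene  L201 W40 [0.5849 0.2965 0.014 ] yaw 9.8
13.45 [ 0.4701 -0.0934  0.1608] 0.4009714527940495 [ 0.9809  0.1573 -0.9341  1.8882  0.1383  1.1613  1.5659]
shift mm [ 30.8 293.4  10.6] turn [-0.02  0.09 14.86]
shift mm [ 24.4 497.4  70.4] turn [-0.02  0.09 14.86]
shift mm [ 24.5 497.4 140.4] turn [-0.02  0.09 14.86]
```

Call:
carry_out(motion=[{"xyz": [0.03, 0.05, 0], "angular": [0, 0, 4]}, {"xyz": [0.03, 0.1, 0], "angular": [0, 0, 8]}, {"xyz": [0.03, 0.15, 0], "angular": [0, 0, 14.8]}, {"xyz": [0.03, 0.2, 0], "angular": [0, 0, 14.8]}, {"xyz": [0.028, 0.25, 0], "angular": [0, 0, 14.8]}, {"xyz": [0.026, 0.3, 0], "angular": [0, 0, 14.8]}, {"xyz": [0.024, 0.35, 0.01], "angular": [0, 0, 14.8]}, {"xyz": [0.022, 0.4, 0.02], "angular": [0, 0, 14.8]}, {"xyz": [0.022, 0.45, 0.04], "angular": [0, 0, 14.8]}, {"xyz": [0.022, 0.486, 0.06], "angular": [0, 0, 14.8]}, {"xyz": [0.022, 0.486, 0.07], "angular": [0, 0, 14.8]}, {"xyz": [0.022, 0.486, 0.07], "angular": [0, 0, 14.8]}])

```text
clock: 14.65
position: [0.452, 0.3868, 0.0879]
ee_rot: [0.133, 0.991, -0.001, -0.001]
ft_force: [0.4, -0.4, -0.0]
grip_width: 0.402
grasp_force: 0.0
```

```bash
sed -i "s|    h,w=masks(c); w=cv2.morphologyEx|    h,w=masks(c)\n    q=proj(c,[(.6355,-.16,.005),(.6385,-.16,0),(.66,-.16,.012),(.66,-.44,.012),(.6345,-.44,0),(.6345,-.44,.01),(.6385,-.16,.01)])\n    cv2.fillConvexPoly(w,cv2.convexHull(np.round(q).astype(np.int32)),0)\n    w=cv2.morphologyEx|" h.py
python3 - <<'E'
from h import *
np.set_printoptions(precision=4,suppress=True)
for n in ('top','scene'):
    c=snap(n)
    for m in modules(c): print(n,' L%.0f W%.0f'%m[:2],m[2],'yaw %.1f'%np.degrees(m[3]))
o=get_obs();print(o['clock'],o['position'],o['grip_width'],o['joint_pos'])
go([(.447,.4045,.02,-15)])
E
```

```text
top  L136 W41 [ 0.615 -0.384  0.014] yaw -0.8
top  L141 W41 [0.585  0.2973 0.014 ] yaw 9.9
scene  L141 W40 [ 0.6157 -0.3846  0.014 ] yaw -1.1
scene  L178 W40 [0.5849 0.2965 0.014 ] yaw 9.7
14.75 [0.4543 0.3848 0.0899] 0.4035717382181902 [-0.0228  0.5942 -0.995   1.6623  0.5328  1.1822  0.1504]
shift mm [12.3 17.1 69.9] turn [-0.03  0.02 -0.55]
```

The short module's screw is at (0.615,-0.384), so its front is about 4 mm shy of the rail. The long module blocks the middle one's slide path. I'll park the long one between the driver and the lanes first, sliding rather than lifting in case the grip slackens.

Run:
```python
from h import *
go([(.4853,.287,.09,9.8),(.4853,.287,.02,9.8)])
```

```text
shift mm [-56.1 -85.9  -0.1] turn [-4.000e-02  2.000e-02 -2.535e+01]
shift mm [-56.1 -85.9  69.9] turn [-4.000e-02  2.000e-02 -2.535e+01]
```

Call:
carry_out(motion=[{"xyz": [-0.026, -0.042, 0], "angular": [0, 0, -8.5]}, {"xyz": [-0.056, -0.086, 0], "angular": [0, 0, -16.8]}, {"xyz": [-0.056, -0.086, 0], "angular": [0, 0, -25.3]}, {"xyz": [-0.056, -0.086, 0], "angular": [0, 0, -25.3]}, {"xyz": [-0.056, -0.086, 0.02], "angular": [0, 0, -25.3]}, {"xyz": [-0.056, -0.086, 0.03], "angular": [0, 0, -25.3]}, {"xyz": [-0.056, -0.086, 0.03], "angular": [0, 0, -25.3]}])

```text
clock: 15.45
position: [0.4839, 0.2876, 0.0586]
ee_rot: [-0.084, 0.996, -0.0, -0.001]
ft_force: [-0.1, 0.4, 0.6]
grip_width: 0.402
grasp_force: 0.0
```

Run:
```python
from h import *
np.set_printoptions(precision=4,suppress=True)
for n in ('top','scene'):
    c=snap(n)
    for m in modules(c): print(n,' L%.0f W%.0f'%m[:2],m[2],'yaw %.1f'%np.degrees(m[3]))
o=get_obs();print(o['clock'],o['position'])
go([(.4853,.287,.02,9.8)])
go([(.47,.2,.02,9.8),(.46,.12,.02,0),(.45,-.02,.02,0),(.455,-.132,.02,0)],(.4853,.287,.02,9.8))
```

```text
top  L133 W41 [ 0.615 -0.384  0.014] yaw -0.8
scene  L141 W40 [ 0.6157 -0.3846  0.014 ] yaw -1.1
scene  L172 W39 [0.5465 0.3856 0.014 ] yaw -15.0
15.55 [0.4845 0.2884 0.0599]
shift mm [-0.5 -1.5 39.9] turn [ 0.01  0.02 -0.05]
shift mm [ 29.9 -83.1   0. ] turn [0. 0. 0.]
shift mm [  53.4 -160.3    0. ] turn [0.  0.  9.8]
shift mm [  87.  -296.5    0. ] turn [0.  0.  9.8]
shift mm [ 101.2 -407.7    0. ] turn [0.  0.  9.8]
```

Call:
carry_out(motion=[{"xyz": [-0.0005, -0.0015, 0.02], "angular": [0, 0, 0]}, {"xyz": [-0.0005, -0.0015, 0.04], "angular": [0, 0, 0]}, {"xyz": [-0.0005, -0.0015, 0.04], "angular": [0, 0, 0]}, {"xyz": [-0.0005, -0.0015, 0.04], "angular": [0, 0, 0]}])

```text
clock: 15.95
position: [0.4851, 0.2867, 0.0193]
ee_rot: [-0.085, 0.996, -0.0, -0.0]
ft_force: [0.3, 0.5, -0.4]
grip_width: 0.402
grasp_force: 0.0
```

Call:
carry_out(motion=[{"xyz": [0, 0, 0], "angular": [0, 0, 0]}, {"xyz": [0, 0, 0], "angular": [0, 0, 0]}, {"xyz": [0, 0, 0], "angular": [0, 0, 0]}, {"xyz": [0, 0, 0], "angular": [0, 0, 0]}, {"xyz": [0.004, -0.012, 0], "angular": [0, 0, 0]}, {"xyz": [0.012, -0.035, 0], "angular": [0, 0, 0]}, {"xyz": [0.022, -0.06, 0], "angular": [0, 0, 0]}, {"xyz": [0.03, -0.083, 0], "angular": [0, 0, 0]}, {"xyz": [0.038, -0.11, 0], "angular": [0, 0, 3]}, {"xyz": [0.045, -0.135, 0], "angular": [0, 0, 6]}, {"xyz": [0.053, -0.16, 0], "angular": [0, 0, 9.8]}, {"xyz": [0.053, -0.16, 0], "angular": [0, 0, 9.8]}], hand=0)

```text
clock: 17.15
position: [0.4609, 0.1167, 0.02]
ee_rot: [0.003, 1.0, -0.001, 0.0]
ft_force: [-3.2, -8.4, 15.4]
grip_width: 0.122
grasp_force: 61.2
```

Run:
```python
from h import *
o=get_obs();print(o['clock'],o['position'],o['grip_width'],o['grasp_force'],o['ft_force'],2*np.degrees(np.arctan2(o['ee_rot'][0],o['ee_rot'][1])))
go([(.45,-.02,.02,0),(.455,-.132,.02,0)])
```

```text
17.15 [0.46094819 0.11671901 0.02003729] 0.12219742483539191 61.187211871147156 [-3.19710452 -8.40141495 15.38657744] 0.34144948023845667
shift mm [  10.1 -136.8    0.3] turn [-0.13  0.05 -0.34]
shift mm [   4.5 -248.7    0.6] turn [-0.13  0.05 -0.34]
```

Then I'll release and go back to the middle knob at about (0.447, 0.4045).

Call:
carry_out(motion=[{"xyz": [0.003, -0.025, 0], "angular": [0, 0, 0]}, {"xyz": [0.006, -0.055, 0], "angular": [0, 0, 0]}, {"xyz": [0.009, -0.085, 0], "angular": [0, 0, 0]}, {"xyz": [0.01, -0.115, 0], "angular": [0, 0, 0]}, {"xyz": [0.01, -0.145, 0], "angular": [0, 0, 0]}, {"xyz": [0.009, -0.175, 0], "angular": [0, 0, 0]}, {"xyz": [0.007, -0.205, 0], "angular": [0, 0, 0]}, {"xyz": [0.005, -0.235, 0], "angular": [0, 0, 0]}, {"xyz": [0.005, -0.249, 0], "angular": [0, 0, 0]}, {"xyz": [0.005, -0.249, 0], "angular": [0, 0, 0]}, {"xyz": [0.005, -0.249, 0], "angular": [0, 0, 0]}])

```text
clock: 18.25
position: [0.4562, -0.1314, 0.0201]
ee_rot: [0.001, 1.0, -0.001, 0.001]
ft_force: [0.5, -5.9, 5.2]
grip_width: 0.124
grasp_force: 60.2
```

Call:
carry_out(motion=[{"xyz": [0, 0, 0], "angular": [0, 0, 0]}, {"xyz": [0, 0, 0], "angular": [0, 0, 0]}, {"xyz": [0, 0, 0], "angular": [0, 0, 0]}, {"xyz": [0, 0, -0.015], "angular": [0, 0, 0]}, {"xyz": [0, 0, -0.05], "angular": [0, 0, 0]}, {"xyz": [0, 0.04, -0.09], "angular": [0, 0, 0]}, {"xyz": [0, 0.09, -0.1], "angular": [0, 0, 0]}, {"xyz": [0, 0.14, -0.1], "angular": [0, 0, 4]}, {"xyz": [0, 0.19, -0.1], "angular": [0, 0, 8]}, {"xyz": [0, 0.24, -0.1], "angular": [0, 0, 12]}, {"xyz": [0, 0.29, -0.1], "angular": [0, 0, 15]}, {"xyz": [0, 0.34, -0.1], "angular": [0, 0, 15]}], hand=0.4)

```text
clock: 19.45
position: [0.4552, 0.2064, 0.1204]
ee_rot: [0.132, 0.991, -0.0, 0.001]
ft_force: [0.8, 0.5, -0.3]
grip_width: 0.401
grasp_force: 0.0
```

Run:
```python
from h import *
np.set_printoptions(precision=4,suppress=True)
for n in ('top','scene'):
    c=snap(n)
    for m in modules(c): print(n,' L%.0f W%.0f'%m[:2],m[2],'yaw %.1f'%np.degrees(m[3]))
o=get_obs();print(o['clock'],o['position'])
go([(.447,.4045,.06,-14.9),(.447,.4045,.02,-14.9)])
```

```text
top  L136 W42 [ 0.615 -0.384  0.014] yaw -0.9
top  L200 W42 [ 0.5563 -0.1375  0.014 ] yaw -0.1
scene  L141 W41 [ 0.6157 -0.3846  0.014 ] yaw -1.1
scene  L172 W39 [0.5465 0.3856 0.014 ] yaw -15.0
scene  L202 W40 [ 0.5565 -0.1384  0.014 ] yaw 0.3
19.55 [0.4526 0.214  0.1211]
shift mm [ 52.2 183.   61.9] turn [ 0.26 -0.    0.67]
shift mm [ 52.2 182.8 101.9] turn [ 0.26 -0.    0.67]
```

Call:
carry_out(motion=[{"xyz": [0.013, 0.046, 0], "angular": [0, 0, 0.6]}, {"xyz": [0.026, 0.092, 0.015], "angular": [0, 0, 0.6]}, {"xyz": [0.04, 0.14, 0.03], "angular": [0, 0, 0.6]}, {"xyz": [0.052, 0.185, 0.05], "angular": [0, 0, 0.6]}, {"xyz": [0.052, 0.185, 0.06], "angular": [0, 0, 0.6]}, {"xyz": [0.052, 0.185, 0.06], "angular": [0, 0, 0.6]}, {"xyz": [0.052, 0.185, 0.06], "angular": [0, 0, 0.6]}, {"xyz": [0.052, 0.185, 0.06], "angular": [0, 0, 0.6]}])

```text
clock: 20.35
position: [0.4545, 0.3951, 0.0604]
ee_rot: [0.137, 0.991, 0.0, 0.001]
ft_force: [0.7, -0.7, -0.1]
grip_width: 0.398
grasp_force: 0.0
```

Run:
```python
from h import *
np.set_printoptions(precision=4,suppress=True)
o=get_obs();print(o['clock'],o['position'])
go([(.447,.4045,.02,-14.9)])
# middle target: screw at bit (.607,-.038), yaw 0 -> knob (.507,-.045)
go([(.44,.33,.02,-8),(.44,.2,.02,0),(.46,.06,.02,0),(.47,-.045,.02,0),(.507,-.045,.02,0)],(.447,.4045,.02,-14.9))
```

```text
20.35 [0.4545 0.3951 0.0604]
shift mm [ 9.8  7.  40.4] turn [ 0.02  0.08 -0.86]
shift mm [-12.4 -73.8   0. ] turn [ 0.   0.  -6.9]
shift mm [ -45.8 -199.4    0. ] turn [  0.    0.  -14.9]
shift mm [-101.1 -329.6    0. ] turn [  0.    0.  -14.9]
shift mm [-137.8 -428.5    0. ] turn [  0.    0.  -14.9]
shift mm [-173.6 -419.     0. ] turn [  0.    0.  -14.9]
```

Call:
carry_out(motion=[{"xyz": [0.01, 0.007, 0.01], "angular": [0, 0, -0.9]}, {"xyz": [0.01, 0.007, 0.02], "angular": [0, 0, -0.9]}, {"xyz": [0.01, 0.007, 0.04], "angular": [0, 0, -0.9]}, {"xyz": [0.01, 0.007, 0.04], "angular": [0, 0, -0.9]}, {"xyz": [0.01, 0.007, 0.04], "angular": [0, 0, -0.9]}])

```text
clock: 20.85
position: [0.4451, 0.4053, 0.0184]
ee_rot: [0.128, 0.992, -0.001, -0.001]
ft_force: [1.0, 0.5, 0.9]
grip_width: 0.401
grasp_force: 0.0
```

Call:
carry_out(motion=[{"xyz": [0, 0, 0], "angular": [0, 0, 0]}, {"xyz": [0, 0, 0], "angular": [0, 0, 0]}, {"xyz": [0, 0, 0], "angular": [0, 0, 0]}, {"xyz": [0, 0, 0], "angular": [0, 0, 0]}, {"xyz": [-0.002, -0.012, 0], "angular": [0, 0, -1]}, {"xyz": [-0.006, -0.035, 0], "angular": [0, 0, -3]}, {"xyz": [-0.012, -0.06, 0], "angular": [0, 0, -6]}, {"xyz": [-0.02, -0.09, 0], "angular": [0, 0, -9]}, {"xyz": [-0.027, -0.12, 0], "angular": [0, 0, -12]}, {"xyz": [-0.034, -0.15, 0], "angular": [0, 0, -14.9]}, {"xyz": [-0.04, -0.175, 0], "angular": [0, 0, -14.9]}, {"xyz": [-0.046, -0.199, 0], "angular": [0, 0, -14.9]}], hand=0)

```text
clock: 22.05
position: [0.4393, 0.2005, 0.0195]
ee_rot: [-0.002, 1.0, 0.0, 0.0]
ft_force: [0.1, 3.1, 3.8]
grip_width: 0.127
grasp_force: 60.4
```

Run:
```python
from h import *
o=get_obs();print(o['clock'],o['position'],o['grip_width'],o['grasp_force'],o['ft_force'],2*np.degrees(np.arctan2(o['ee_rot'][0],o['ee_rot'][1])))
go([(.46,.06,.02,0),(.47,-.045,.02,0),(.507,-.045,.02,0)])
```

```text
22.05 [0.43931084 0.20047571 0.01950486] 0.12722144760816406 60.432801246643066 [0.11587315 3.05582708 3.83790451] -0.2202498897879636
shift mm [ -20.1 -140.6   -0.6] turn [0.03 0.06 0.22]
shift mm [ -29.7 -245.6   -0.6] turn [0.03 0.06 0.22]
shift mm [ -66.7 -245.7   -0.6] turn [0.03 0.06 0.22]
```

Call:
carry_out(motion=[{"xyz": [-0.004, -0.028, 0], "angular": [0, 0, 0]}, {"xyz": [-0.008, -0.056, 0], "angular": [0, 0, 0]}, {"xyz": [-0.012, -0.084, 0], "angular": [0, 0, 0]}, {"xyz": [-0.016, -0.112, 0], "angular": [0, 0, 0]}, {"xyz": [-0.02, -0.14, 0], "angular": [0, 0, 0.2]}, {"xyz": [-0.023, -0.168, 0], "angular": [0, 0, 0.2]}, {"xyz": [-0.026, -0.196, 0], "angular": [0, 0, 0.2]}, {"xyz": [-0.03, -0.224, 0], "angular": [0, 0, 0.2]}, {"xyz": [-0.036, -0.24, 0], "angular": [0, 0, 0.2]}, {"xyz": [-0.045, -0.2455, 0], "angular": [0, 0, 0.2]}, {"xyz": [-0.055, -0.2455, 0], "angular": [0, 0, 0.2]}, {"xyz": [-0.064, -0.2455, 0], "angular": [0, 0, 0.2]}])

```text
clock: 23.25
position: [0.5024, -0.0446, 0.0195]
ee_rot: [0.0, 1.0, -0.001, -0.002]
ft_force: [-13.1, -0.4, 20.3]
grip_width: 0.121
grasp_force: 62.6
```

Call:
carry_out(motion=[{"xyz": [-0.003, 0, 0], "angular": [0, 0, 0]}, {"xyz": [-0.003, 0, 0], "angular": [0, 0, 0]}, {"xyz": [-0.003, 0, 0], "angular": [0, 0, 0]}])

```text
clock: 23.55
position: [0.5062, -0.0443, 0.0195]
ee_rot: [-0.0, 1.0, -0.001, -0.001]
ft_force: [-4.9, -1.1, 9.7]
grip_width: 0.12
grasp_force: 61.2
```

```bash
cat >> h.py <<'E'
def spot(fn=None):
    "brass dot near the bit, scene view, weighted by yellowness"
    c=snap('scene'); a=c['img'].astype(float); u=proj(c,[(.607,-.038,.014)])[0].astype(int)
    s=np.s_[u[1]-8:u[1]+9,u[0]-10:u[0]+11]; y=np.clip(np.minimum(a[s][...,0],a[s][...,1])-a[s][...,2]-35,0,None)
    v,w=np.mgrid[s]; 
    if y.sum()>0: print('dot px',(w*y).sum()/y.sum(),(v*y).sum()/y.sum(),'world',ray(c,[((w*y).sum()/y.sum(),(v*y).sum()/y.sum())],.014)[0],int(y.sum()),(y>0).sum())
E
python3 - <<'E'
from h import *
np.set_printoptions(precision=4,suppress=True)
o=get_obs();print(o['clock'],o['position'],o['grip_width'],o['grasp_force'],o['ft_force'],2*np.degrees(np.arctan2(o['ee_rot'][0],o['ee_rot'][1])))
spot()
c=snap('scene','scene3.png');a=cv2.imread('pics/scene3.png')
cv2.imwrite('pics/c7.png',cv2.resize(a[190:240,290:350],None,fx=8,fy=8,interpolation=cv2.INTER_CUBIC))
E
```

```text
23.55 [ 0.5062 -0.0443  0.0195] 0.12043815517323228 61.161500215530396 [-4.916  -1.1236  9.6676] -0.003427471455977811
dot px 316.23809523809524 212.1624649859944 world [ 0.584  -0.0485  0.014 ] 357 15
```

View pics/c7.png

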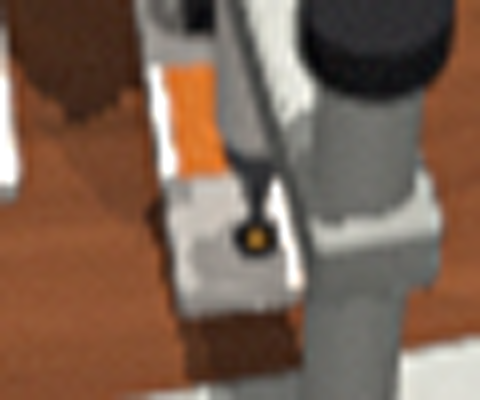

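The dot at crop (257,237) is scene (321.7,219.2). The expected pixel under the bit is (321.4,218.9), so it lines up. I'll release and press.

Call:
carry_out(motion=[{"xyz": [0, 0, 0], "angular": [0, 0, 0]}, {"xyz": [0, 0, 0], "angular": [0, 0, 0]}, {"xyz": [0, 0, 0], "angular": [0, 0, 0]}, {"xyz": [0, 0, -0.015], "angular": [0, 0, 0]}, {"xyz": [0, 0, -0.04], "angular": [0, 0, 0]}, {"xyz": [0, 0, -0.08], "angular": [0, 0, 0]}, {"xyz": [0, 0.04, -0.1], "angular": [0, 0, 0]}, {"xyz": [0, 0.085, -0.1], "angular": [0, 0, 0]}, {"xyz": [-0.03, 0.113, -0.1], "angular": [0, 0, 0]}, {"xyz": [-0.03, 0.113, -0.1], "angular": [0, 0, 0]}], hand=0.35)

```text
clock: 24.65
position: [0.5386, 0.0759, 0.1212]
ee_rot: [-0.004, 1.0, 0.001, 0.001]
ft_force: [-0.6, 0.4, -0.4]
grip_width: 0.351
grasp_force: 0.0
```

Call:
carry_out(motion=[{"xyz": [-0.05, 0, 0.0], "angular": [0, 0, 0]}, {"xyz": [-0.1, 0, 0.01], "angular": [0, 0, 0]}, {"xyz": [-0.146, 0, 0.02], "angular": [0, 0, 0]}, {"xyz": [-0.146, 0, 0.04], "angular": [0, 0, 0]}, {"xyz": [-0.146, 0, 0.06], "angular": [0, 0, 0]}, {"xyz": [-0.146, 0, 0.07], "angular": [0, 0, 0]}, {"xyz": [-0.146, 0, 0.078], "angular": [0, 0, 0]}, {"xyz": [-0.146, 0, 0.083], "angular": [0, 0, 0]}, {"xyz": [-0.146, 0, 0.086], "angular": [0, 0, 0]}, {"xyz": [-0.146, 0, 0.086], "angular": [0, 0, 0]}, {"xyz": [-0.146, 0, 0.086], "angular": [0, 0, 0]}, {"xyz": [-0.146, 0, 0.086], "angular": [0, 0, 0]}], hand=0)

```text
clock: 25.85
position: [0.6825, 0.0692, 0.036]
ee_rot: [0.0, 1.0, -0.001, -0.0]
ft_force: [-12.0, -4.0, 17.5]
grip_width: -0.0
grasp_force: 9.2
```

Call:
carry_out(motion=[{"xyz": [0, 0, 0], "angular": [0, 0, 0]}, {"xyz": [0, 0, 0], "angular": [0, 0, 0]}, {"xyz": [0, 0, 0], "angular": [0, 0, 0]}])

```text
clock: 26.15
position: [0.6825, 0.0692, 0.036]
ee_rot: [0.0, 1.0, -0.001, -0.0]
ft_force: [-11.7, -3.9, 18.5]
grip_width: 0.001
grasp_force: 9.2
```

Run:
```python
from h import *
c=snap('scene','scene4.png');a=cv2.imread('pics/scene4.png')
cv2.imwrite('pics/c8.png',np.hstack([cv2.resize(a[185:245,290:350],None,fx=6,fy=6,interpolation=cv2.INTER_CUBIC),cv2.resize(a[130:250,290:410],(360,360))]))
```

```text
(no output)
```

View pics/c8.png

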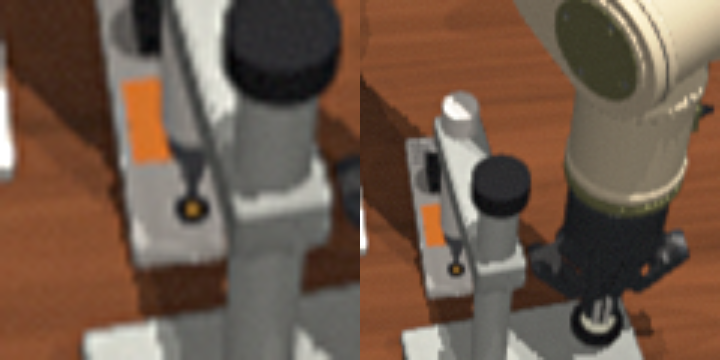

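The button is down and the dot at (193,208) in the left half is right under the bit, so the middle module is fastened. Next I'll pull it back and park it on the left.

Call:
carry_out(motion=[{"xyz": [0, 0, -0.03], "angular": [0, 0, 0]}, {"xyz": [0.02, 0, -0.07], "angular": [0, 0, 0]}, {"xyz": [0.07, 0, -0.08], "angular": [0, 0, 0]}, {"xyz": [0.12, 0, -0.08], "angular": [0, 0, 0]}, {"xyz": [0.155, -0.03, -0.08], "angular": [0, 0, 0]}, {"xyz": [0.176, -0.07, -0.08], "angular": [0, 0, 0]}, {"xyz": [0.1765, -0.1135, -0.07], "angular": [0, 0, 0]}, {"xyz": [0.1765, -0.1135, -0.05], "angular": [0, 0, 0]}, {"xyz": [0.1765, -0.1135, -0.03], "angular": [0, 0, 0]}, {"xyz": [0.1765, -0.1135, -0.03], "angular": [0, 0, 0]}, {"xyz": [0.1765, -0.1135, -0.03], "angular": [0, 0, 0]}], hand=0.35)

```text
clock: 27.3
position: [0.5067, -0.0436, 0.0641]
ee_rot: [-0.0, 1.0, -0.0, 0.0]
ft_force: [0.1, -0.0, 0.4]
grip_width: 0.352
grasp_force: 0.0
```

Run:
```python
from h import *
np.set_printoptions(precision=4,suppress=True)
for n in ('top','scene'):
    c=snap(n)
    for m in modules(c): print(n,' L%.0f W%.0f'%m[:2],m[2],'yaw %.1f'%np.degrees(m[3]))
o=get_obs();print(o['clock'],o['position'],o['grip_width'],o['joint_pos'])
go([(.5062,-.0445,.02,0)])
```

```text
top  L136 W42 [ 0.615 -0.384  0.014] yaw -0.9
scene  L141 W40 [ 0.6157 -0.3846  0.014 ] yaw -0.8
27.4 [ 0.5073 -0.0436  0.0645] 0.34947929515421733 [ 0.9678  0.5132 -1.1568  1.9032  0.536   1.079   1.1629]
shift mm [ 1.2 -0.9 44.5] turn [-0.03  0.1   0.03]
```

Call:
carry_out(motion=[{"xyz": [0.001, -0.001, 0.02], "angular": [0, 0, 0]}, {"xyz": [0.001, -0.001, 0.044], "angular": [0, 0, 0]}, {"xyz": [0.001, -0.001, 0.044], "angular": [0, 0, 0]}, {"xyz": [0.001, -0.001, 0.044], "angular": [0, 0, 0]}])

```text
clock: 27.8
position: [0.5061, -0.0446, 0.0203]
ee_rot: [-0.0, 1.0, 0.0, 0.0]
ft_force: [0.2, -0.1, 1.2]
grip_width: 0.352
grasp_force: 0.0
```

Call:
carry_out(motion=[{"xyz": [0, 0, 0], "angular": [0, 0, 0]}, {"xyz": [0, 0, 0], "angular": [0, 0, 0]}, {"xyz": [0, 0, 0], "angular": [0, 0, 0]}, {"xyz": [0, 0, 0], "angular": [0, 0, 0]}, {"xyz": [0.01, 0, 0], "angular": [0, 0, 0]}, {"xyz": [0.025, 0.005, 0], "angular": [0, 0, 0]}, {"xyz": [0.04, 0.02, 0], "angular": [0, 0, 0]}, {"xyz": [0.046, 0.045, 0], "angular": [0, 0, 0]}, {"xyz": [0.046, 0.075, 0], "angular": [0, 0, 0]}, {"xyz": [0.046, 0.105, 0], "angular": [0, 0, 0]}, {"xyz": [0.046, 0.135, 0], "angular": [0, 0, 0]}, {"xyz": [0.046, 0.165, 0], "angular": [0, 0, 0]}], hand=0)

```text
clock: 29.0
position: [0.461, 0.1188, 0.0207]
ee_rot: [0.001, 1.0, -0.002, 0.001]
ft_force: [0.7, -9.4, 16.2]
grip_width: 0.12
grasp_force: 61.4
```

Call:
carry_out(motion=[{"xyz": [0, 0.01, 0], "angular": [0, 0, 0]}, {"xyz": [0, 0.01, 0], "angular": [0, 0, 0]}, {"xyz": [0, 0.01, 0], "angular": [0, 0, 0]}])

```text
clock: 29.3
position: [0.46, 0.132, 0.0208]
ee_rot: [-0.001, 1.0, 0.001, 0.001]
ft_force: [-2.1, 5.9, 11.4]
grip_width: 0.126
grasp_force: 60.9
```

Call:
carry_out(motion=[{"xyz": [0, 0, 0], "angular": [0, 0, 0]}, {"xyz": [0, 0, 0], "angular": [0, 0, 0]}, {"xyz": [0, 0, 0], "angular": [0, 0, 0]}, {"xyz": [0, 0, -0.015], "angular": [0, 0, 0]}, {"xyz": [0, 0, -0.05], "angular": [0, 0, 0]}, {"xyz": [0, -0.04, -0.09], "angular": [0, 0, 0]}, {"xyz": [0, -0.08, -0.09], "angular": [0, 0, 0]}, {"xyz": [0.002, -0.13, -0.09], "angular": [0, 0, 0]}, {"xyz": [0.004, -0.18, -0.09], "angular": [0, 0, 0]}, {"xyz": [0.004, -0.23, -0.08], "angular": [0, 0, 0]}, {"xyz": [0.004, -0.26, -0.06], "angular": [0, 0, 0]}, {"xyz": [0.004, -0.26, -0.04], "angular": [0, 0, 0]}], hand=0.4)

```text
clock: 30.5
position: [0.4553, -0.1356, 0.0593]
ee_rot: [0.004, 1.0, -0.001, 0.0]
ft_force: [-0.6, 0.3, 0.7]
grip_width: 0.402
grasp_force: 0.0
```

Run:
```python
from h import *
np.set_printoptions(precision=4,suppress=True)
for n in ('top','scene'):
    c=snap(n)
    for m in modules(c): print(n,' L%.0f W%.0f'%m[:2],m[2],'yaw %.1f'%np.degrees(m[3]))
o=get_obs();print(o['clock'],o['position'],o['grip_width'],o['joint_pos'])
go([(.4565,-.131,.02,0)])
```

```text
top  L136 W42 [ 0.6155 -0.3837  0.014 ] yaw -0.9
top  L171 W38 [0.5615 0.14   0.014 ] yaw 0.3
scene  L141 W40 [ 0.6157 -0.3846  0.014 ] yaw -0.8
scene  L172 W39 [0.562  0.1386 0.014 ] yaw 0.3
30.6 [ 0.4541 -0.1305  0.0582] 0.39866901227222523 [ 1.2447  0.4609 -1.2149  1.9924  0.5028  1.0405  1.3632]
shift mm [-2.5 -0.5 38.2] turn [ 0.09 -0.16 -0.13]
```

Run:
```python
from h import *
np.set_printoptions(precision=4,suppress=True)
c=snap('scene'); h,_=masks(c); m=((h[...,1]>150)&(h[...,0]<30)&(h[...,2]>150)).astype(np.uint8)
n,l,st,ce=cv2.connectedComponentsWithStats(m)
for i in range(1,n):
    if st[i,4]>2: print(st[i,4],ray(c,[ce[i]],.014)[0])
```

```text
11 [-0.13    0.5063  0.014 ]
34 [0.0137 0.1593 0.014 ]
7 [0.0179 0.205  0.014 ]
224 [0.0621 0.2953 0.014 ]
4 [0.0757 0.4173 0.014 ]
5 [0.0733 0.1957 0.014 ]
6 [0.0705 0.2124 0.014 ]
7 [ 0.0121 -0.4939  0.014 ]
12 [ 0.0152 -0.468   0.014 ]
4 [ 0.0156 -0.4467  0.014 ]
4 [ 0.0171 -0.4337  0.014 ]
4 [ 0.0201 -0.4198  0.014 ]
154 [ 0.0624 -0.3641  0.014 ]
3 [ 0.0743 -0.4303  0.014 ]
5 [ 0.0711 -0.4151  0.014 ]
3 [ 0.0748 -0.4398  0.014 ]
3 [0.1953 0.1901 0.014 ]
7 [0.2605 0.6064 0.014 ]
89 [0.267  0.2058 0.014 ]
16 [0.2667 0.2739 0.014 ]
284 [0.2565 0.013  0.014 ]
3 [ 0.2547 -0.2548  0.014 ]
3 [ 0.2664 -0.3486  0.014 ]
4 [0.3319 0.2173 0.014 ]
96 [ 0.2677 -0.4147  0.014 ]
8 [0.3314 0.1904 0.014 ]
60 [ 0.2604 -0.5645  0.014 ]
4 [ 0.2564 -0.5047  0.014 ]
3 [0.3464 0.189  0.014 ]
6 [ 0.2609 -0.6425  0.014 ]
256 [ 0.3309 -0.3755  0.014 ]
6 [ 0.3324 -0.4414  0.014 ]
3 [0.4298 0.3583 0.014 ]
71 [0.4465 0.3783 0.014 ]
12 [0.4468 0.4472 0.014 ]
6 [0.4473 0.4738 0.014 ]
4 [0.4476 0.4906 0.014 ]
364 [0.4915 0.489  0.014 ]
3 [0.449  0.3113 0.014 ]
7 [0.471 0.429 0.014]
3 [0.4911 0.5612 0.014 ]
8 [0.
[... 2075 characters left out ...]
 [0.8721 0.074  0.014 ]
4 [0.8725 0.0845 0.014 ]
3 [0.8843 0.1813 0.014 ]
4 [0.885  0.1939 0.014 ]
96 [0.8932 0.2065 0.014 ]
3 [0.8907 0.2609 0.014 ]
5 [0.871  0.0085 0.014 ]
7 [0.8726 0.0385 0.014 ]
5 [0.8844 0.16   0.014 ]
4 [ 0.8701 -0.0365  0.014 ]
3 [ 0.8688 -0.0224  0.014 ]
4 [ 0.8723 -0.0029  0.014 ]
279 [0.8874 0.0211 0.014 ]
3 [ 0.8681 -0.1147  0.014 ]
5 [ 0.8672 -0.1478  0.014 ]
3 [ 0.8682 -0.2     0.014 ]
10 [ 0.8809 -0.1175  0.014 ]
5 [ 0.8819 -0.099   0.014 ]
3 [ 0.8825 -0.0866  0.014 ]
8 [ 0.8813 -0.1751  0.014 ]
3 [ 0.8818 -0.1509  0.014 ]
3 [ 0.8824 -0.1391  0.014 ]
5 [ 0.8886 -0.0864  0.014 ]
6 [ 0.8803 -0.2091  0.014 ]
3 [ 0.8803 -0.1963  0.014 ]
3 [ 0.8828 -0.1884  0.014 ]
```

The long module is still in place: dot at (0.5565,-0.1384), amber at (0.5066,-0.1313). I'll grasp it and slide it under the bit.

Call:
carry_out(motion=[{"xyz": [-0.0025, -0.0005, 0.02], "angular": [0, 0, 0]}, {"xyz": [-0.0025, -0.0005, 0.038], "angular": [0, 0, 0]}, {"xyz": [-0.0025, -0.0005, 0.038], "angular": [0, 0, 0]}, {"xyz": [-0.0025, -0.0005, 0.038], "angular": [0, 0, 0]}])

```text
clock: 31.05
position: [0.4588, -0.1298, 0.0227]
ee_rot: [-0.001, 1.0, -0.0, 0.0]
ft_force: [0.2, 0.4, 0.5]
grip_width: 0.398
grasp_force: 0.0
```

Call:
carry_out(motion=[{"xyz": [0, 0, 0], "angular": [0, 0, 0]}, {"xyz": [0, 0, 0], "angular": [0, 0, 0]}, {"xyz": [0, 0, 0], "angular": [0, 0, 0]}, {"xyz": [0, 0, 0], "angular": [0, 0, 0]}, {"xyz": [0, 0.01, 0], "angular": [0, 0, 0]}, {"xyz": [0, 0.03, 0], "angular": [0, 0, 0]}, {"xyz": [0, 0.055, 0], "angular": [0, 0, 0]}, {"xyz": [0, 0.08, 0], "angular": [0, 0, 0]}, {"xyz": [0, 0.095, 0], "angular": [0, 0, 0]}, {"xyz": [-0.002, 0.1, 0], "angular": [0, 0, 0]}, {"xyz": [-0.01, 0.1, 0], "angular": [0, 0, 0]}, {"xyz": [-0.02, 0.1, 0], "angular": [0, 0, 0]}], hand=0)

```text
clock: 32.25
position: [0.4756, -0.0302, 0.0226]
ee_rot: [-0.0, 1.0, -0.001, -0.003]
ft_force: [-21.6, 0.1, 32.8]
grip_width: 0.117
grasp_force: 63.1
```

Run:
```python
from h import *
o=get_obs();print(o['clock'],o['position'],o['grip_width'],o['grasp_force'],o['ft_force'],2*np.degrees(np.arctan2(o['ee_rot'][0],o['ee_rot'][1])),o['joint_pos'])
go([(.507,-.031,.02,0)])
```

```text
32.25 [ 0.47559069 -0.03015358  0.02255682] 0.1168754583197063 63.09254050254822 [-21.60827819   0.11206713  32.75194257] -0.02509201879072882 [ 0.9569127   0.52519191 -1.14629511  2.00435268  0.5789187   0.99418982
  1.09307547]
shift mm [-31.4  -0.9   2.4] turn [-0.16 -0.35  0.03]
```

Call:
carry_out(motion=[{"xyz": [-0.01, -0.0005, -0.002], "angular": [0, 0, 0]}, {"xyz": [-0.02, -0.0005, -0.002], "angular": [0, 0, 0]}, {"xyz": [-0.028, -0.0005, -0.002], "angular": [0, 0, 0]}, {"xyz": [-0.032, -0.0005, -0.002], "angular": [0, 0, 0]}, {"xyz": [-0.032, -0.0005, -0.002], "angular": [0, 0, 0]}, {"xyz": [-0.032, -0.0005, -0.002], "angular": [0, 0, 0]}])

```text
clock: 32.85
position: [0.5098, -0.0309, 0.0231]
ee_rot: [0.0, 1.0, 0.0, -0.0]
ft_force: [-0.4, 0.8, -3.0]
grip_width: 0.122
grasp_force: 58.6
```

Run:
```python
from h import *
o=get_obs();print(o['clock'],o['position'],o['grip_width'],o['grasp_force'],o['ft_force'],2*np.degrees(np.arctan2(o['ee_rot'][0],o['ee_rot'][1])))
c=snap('scene','scene5.png');a=cv2.imread('pics/scene5.png')
cv2.imwrite('pics/c9.png',cv2.resize(a[190:240,290:350],None,fx=8,fy=8,interpolation=cv2.INTER_CUBIC))
```

```text
32.85 [ 0.50981518 -0.03090698  0.0231037 ] 0.12167016916319622 58.570393323898315 [-0.39323757  0.84109388 -3.01050261] 0.006527910389663731
```

View pics/c9.png

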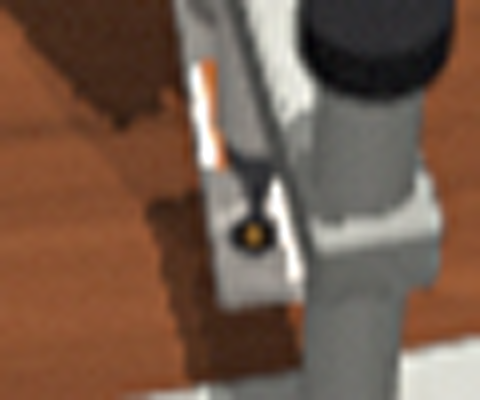

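The dot at crop (255,233) is scene (321.4,218.7), on the bit position. I'll release and press.

Call:
carry_out(motion=[{"xyz": [0, 0, 0], "angular": [0, 0, 0]}, {"xyz": [0, 0, 0], "angular": [0, 0, 0]}, {"xyz": [0, 0, 0], "angular": [0, 0, 0]}, {"xyz": [0, 0, -0.015], "angular": [0, 0, 0]}, {"xyz": [0, 0, -0.04], "angular": [0, 0, 0]}, {"xyz": [0, 0, -0.08], "angular": [0, 0, 0]}, {"xyz": [0, 0.04, -0.1], "angular": [0, 0, 0]}, {"xyz": [0, 0.08, -0.1], "angular": [0, 0, 0]}, {"xyz": [-0.03, 0.1, -0.1], "angular": [0, 0, 0]}, {"xyz": [-0.03, 0.1, -0.1], "angular": [0, 0, 0]}], hand=0.35)

```text
clock: 33.9
position: [0.542, 0.0735, 0.1252]
ee_rot: [-0.003, 1.0, 0.001, 0.002]
ft_force: [-0.5, 0.3, -0.0]
grip_width: 0.35
grasp_force: 0.0
```

Call:
carry_out(motion=[{"xyz": [-0.05, 0, 0.0], "angular": [0, 0, 0]}, {"xyz": [-0.1, 0, 0.01], "angular": [0, 0, 0]}, {"xyz": [-0.143, 0, 0.02], "angular": [0, 0, 0]}, {"xyz": [-0.143, 0, 0.04], "angular": [0, 0, 0]}, {"xyz": [-0.143, 0, 0.06], "angular": [0, 0, 0]}, {"xyz": [-0.143, 0, 0.07], "angular": [0, 0, 0]}, {"xyz": [-0.143, 0, 0.078], "angular": [0, 0, 0]}, {"xyz": [-0.143, 0, 0.084], "angular": [0, 0, 0]}, {"xyz": [-0.143, 0, 0.089], "angular": [0, 0, 0]}, {"xyz": [-0.143, 0, 0.089], "angular": [0, 0, 0]}, {"xyz": [-0.143, 0, 0.089], "angular": [0, 0, 0]}, {"xyz": [-0.143, 0, 0.089], "angular": [0, 0, 0]}], hand=0)

```text
clock: 35.1
position: [0.6831, 0.0688, 0.0362]
ee_rot: [0.0, 1.0, -0.0, 0.0]
ft_force: [-6.4, -1.7, 11.2]
grip_width: 0.0
grasp_force: 5.5
```

Call:
carry_out(motion=[{"xyz": [0, 0, 0], "angular": [0, 0, 0]}, {"xyz": [0, 0, 0], "angular": [0, 0, 0]}, {"xyz": [0, 0, 0], "angular": [0, 0, 0]}])

```text
clock: 35.4
position: [0.6831, 0.0688, 0.0362]
ee_rot: [0.0, 1.0, -0.0, 0.0]
ft_force: [-6.3, -2.2, 10.5]
grip_width: -0.002
grasp_force: 5.5
```

Run:
```python
from h import *
c=snap('scene','scene6.png');a=cv2.imread('pics/scene6.png')
cv2.imwrite('pics/c10.png',np.hstack([cv2.resize(a[185:245,290:350],None,fx=6,fy=6,interpolation=cv2.INTER_CUBIC),cv2.resize(a[130:250,290:410],(360,360))]))
print(get_obs()['joint_pos'])
```

```text
[ 0.4611917   0.84828354 -0.97181914  1.43381631  0.71668784  1.23578435
  0.98336228]
```

View pics/c10.png

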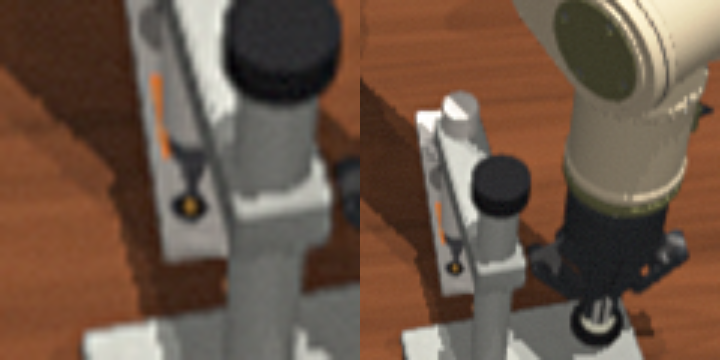

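The button is down and the dot at (190,205) is under the bit, so all three modules are fastened. Now the long one goes to lane 2.

Call:
carry_out(motion=[{"xyz": [0, 0, -0.03], "angular": [0, 0, 0]}, {"xyz": [0.02, 0, -0.07], "angular": [0, 0, 0]}, {"xyz": [0.07, 0, -0.08], "angular": [0, 0, 0]}, {"xyz": [0.12, 0, -0.08], "angular": [0, 0, 0]}, {"xyz": [0.155, -0.03, -0.08], "angular": [0, 0, 0]}, {"xyz": [0.176, -0.07, -0.08], "angular": [0, 0, 0]}, {"xyz": [0.176, -0.1, -0.07], "angular": [0, 0, 0]}, {"xyz": [0.176, -0.1, -0.05], "angular": [0, 0, 0]}, {"xyz": [0.176, -0.1, -0.03], "angular": [0, 0, 0]}, {"xyz": [0.176, -0.1, -0.03], "angular": [0, 0, 0]}, {"xyz": [0.176, -0.1, -0.03], "angular": [0, 0, 0]}], hand=0.35)

```text
clock: 36.55
position: [0.5072, -0.0306, 0.065]
ee_rot: [-0.0, 1.0, -0.0, 0.0]
ft_force: [0.5, -0.5, 0.9]
grip_width: 0.346
grasp_force: 0.0
```

Run:
```python
from h import *
np.set_printoptions(precision=4,suppress=True)
for n in ('top','scene'):
    c=snap(n)
    for m in modules(c): print(n,' L%.0f W%.0f'%m[:2],m[2],'yaw %.1f'%np.degrees(m[3]))
o=get_obs();print(o['clock'],o['position'],o['grip_width'],o['joint_pos'])
go([(.507,-.031,.021,0)])
```

```text
top  L136 W42 [ 0.615 -0.384  0.014] yaw -0.8
top  L171 W38 [0.5615 0.14   0.014 ] yaw 0.3
scene  L141 W40 [ 0.6157 -0.3846  0.014 ] yaw -0.8
scene  L172 W39 [0.562  0.1386 0.014 ] yaw 0.3
36.65 [ 0.5078 -0.0306  0.0655] 0.3496824757654385 [ 0.9513  0.5182 -1.1692  1.9033  0.5426  1.0841  1.1323]
shift mm [ 0.9 -0.4 44.5] turn [-0.02  0.09  0.02]
```

Call:
carry_out(motion=[{"xyz": [0.001, -0.0005, 0.02], "angular": [0, 0, 0]}, {"xyz": [0.001, -0.0005, 0.044], "angular": [0, 0, 0]}, {"xyz": [0.001, -0.0005, 0.044], "angular": [0, 0, 0]}, {"xyz": [0.001, -0.0005, 0.044], "angular": [0, 0, 0]}])

```text
clock: 37.05
position: [0.5066, -0.0311, 0.0213]
ee_rot: [-0.0, 1.0, 0.0, 0.0]
ft_force: [-0.1, -0.3, 0.8]
grip_width: 0.35
grasp_force: 0.0
```

Call:
carry_out(motion=[{"xyz": [0, 0, 0], "angular": [0, 0, 0]}, {"xyz": [0, 0, 0], "angular": [0, 0, 0]}, {"xyz": [0, 0, 0], "angular": [0, 0, 0]}, {"xyz": [0, 0, 0], "angular": [0, 0, 0]}, {"xyz": [0.003, -0.005, 0], "angular": [0, 0, 0]}, {"xyz": [0.006, -0.02, 0], "angular": [0, 0, 0]}, {"xyz": [0.007, -0.045, 0], "angular": [0, 0, 0]}, {"xyz": [0.007, -0.07, 0], "angular": [0, 0, 0]}, {"xyz": [0.007, -0.1, 0], "angular": [0, 0, 0]}, {"xyz": [0.007, -0.13, 0], "angular": [0, 0, 0]}, {"xyz": [0.007, -0.16, 0], "angular": [0, 0, 0]}, {"xyz": [0.007, -0.19, 0], "angular": [0, 0, 0]}], hand=0)

```text
clock: 38.25
position: [0.5001, -0.2212, 0.0219]
ee_rot: [-0.001, 1.0, 0.001, 0.001]
ft_force: [0.3, 7.8, 9.1]
grip_width: 0.119
grasp_force: 60.8
```

Run:
```python
from h import *
o=get_obs();print(o['clock'],o['position'],o['grip_width'],o['grasp_force'],o['ft_force'],2*np.degrees(np.arctan2(o['ee_rot'][0],o['ee_rot'][1])),o['joint_pos'])
go([(.5,-.2973,.021,-.7),(.5205,-.2973,.021,-.7)])
```

```text
38.25 [ 0.5001436  -0.2211936   0.02188484] 0.11884190106207887 60.7889860868454 [0.31326586 7.81035857 9.09663997] -0.0723023020070464 [ 1.18152241  0.63582146 -1.05478562  1.83630075  0.63495488  1.05155237
  1.44774921]
shift mm [  0.2 -76.1   0.8] turn [0.07 0.15 0.77]
shift mm [-20.3 -76.1   0.8] turn [0.07 0.15 0.77]
```

Call:
carry_out(motion=[{"xyz": [0, -0.025, 0], "angular": [0, 0, 0]}, {"xyz": [0, -0.05, 0], "angular": [0, 0, 0.4]}, {"xyz": [0, -0.068, 0], "angular": [0, 0, 0.7]}, {"xyz": [0, -0.076, 0], "angular": [0, 0, 0.7]}, {"xyz": [-0.006, -0.076, 0], "angular": [0, 0, 0.7]}, {"xyz": [-0.012, -0.076, 0], "angular": [0, 0, 0.7]}, {"xyz": [-0.016, -0.076, 0], "angular": [0, 0, 0.7]}, {"xyz": [-0.019, -0.076, 0], "angular": [0, 0, 0.7]}, {"xyz": [-0.02, -0.076, 0], "angular": [0, 0, 0.7]}, {"xyz": [-0.021, -0.076, 0], "angular": [0, 0, 0.7]}, {"xyz": [-0.021, -0.076, 0], "angular": [0, 0, 0.7]}])

```text
clock: 39.35
position: [0.5185, -0.2991, 0.0219]
ee_rot: [0.007, 1.0, -0.001, -0.001]
ft_force: [-12.0, 0.4, 16.1]
grip_width: 0.121
grasp_force: 61.8
```

Call:
carry_out(motion=[{"xyz": [0, 0, 0], "angular": [0, 0, 0]}, {"xyz": [0, 0, 0], "angular": [0, 0, 0]}, {"xyz": [0, 0, 0], "angular": [0, 0, 0]}, {"xyz": [0, 0, -0.015], "angular": [0, 0, 0]}, {"xyz": [0, 0, -0.05], "angular": [0, 0, 0]}, {"xyz": [0, 0, -0.1], "angular": [0, 0, 0]}, {"xyz": [0.02, 0.05, -0.12], "angular": [0, 0, 0]}, {"xyz": [0.05, 0.1, -0.12], "angular": [0, 0, 0]}, {"xyz": [0.06, 0.15, -0.12], "angular": [0, 0, 0]}, {"xyz": [0.06, 0.2, -0.12], "angular": [0, 0, 0]}, {"xyz": [0.06, 0.25, -0.12], "angular": [0, 0, 0]}, {"xyz": [0.06, 0.3, -0.12], "angular": [0, 0, 0]}], hand=0.35)

```text
clock: 40.55
position: [0.4633, -0.0102, 0.1412]
ee_rot: [0.006, 1.0, -0.001, 0.0]
ft_force: [1.0, -0.6, 0.5]
grip_width: 0.35
grasp_force: 0.0
```

Run:
```python
from h import *
np.set_printoptions(precision=4,suppress=True)
for n in ('top','scene'):
    c=snap(n)
    for m in modules(c): print(n,' L%.0f W%.0f'%m[:2],m[2],'yaw %.1f'%np.degrees(m[3]))
o=get_obs();print(o['clock'],o['position'],o['grip_width'],o['joint_pos'])
go([(.4615,.132,.06,.3)])
```

```text
top  L136 W42 [ 0.615 -0.384  0.014] yaw -0.9
top  L171 W38 [0.5615 0.14   0.014 ] yaw 0.3
top  L191 W42 [ 0.6179 -0.307   0.014 ] yaw -0.8
scene  L141 W41 [ 0.6157 -0.3846  0.014 ] yaw -1.1
scene  L172 W40 [0.562  0.1386 0.014 ] yaw 0.5
scene  L200 W40 [ 0.6188 -0.3074  0.014 ] yaw -0.8
40.65 [ 0.4634 -0.0047  0.1417] 0.3550439426581861 [ 1.1465  0.2905 -1.3542  1.9377  0.3114  1.1563  1.2419]
shift mm [  2.3 136.7  81.7] turn [-0.02  0.1  -0.42]
```

Call:
carry_out(motion=[{"xyz": [-0.02, 0.02, 0.02], "angular": [0, 0, 0]}, {"xyz": [-0.03, 0.05, 0.04], "angular": [0, 0, -0.4]}, {"xyz": [-0.02, 0.09, 0.06], "angular": [0, 0, -0.4]}, {"xyz": [0, 0.125, 0.08], "angular": [0, 0, -0.4]}, {"xyz": [0.002, 0.137, 0.08], "angular": [0, 0, -0.4]}, {"xyz": [0.002, 0.137, 0.08], "angular": [0, 0, -0.4]}, {"xyz": [0.002, 0.137, 0.08], "angular": [0, 0, -0.4]}])

```text
clock: 41.35
position: [0.4645, 0.1242, 0.0612]
ee_rot: [0.003, 1.0, -0.0, 0.001]
ft_force: [0.0, -0.9, -0.1]
grip_width: 0.353
grasp_force: 0.0
```

Run:
```python
from h import *
o=get_obs();print(o['clock'],o['position'],o['grip_width'],o['joint_pos'])
go([(.4615,.132,.021,.3)])
```

```text
41.35 [0.46449974 0.12420942 0.06115196] 0.35310822778536677 [ 0.67650827  0.45726639 -1.18835063  1.97411471  0.49549336  1.04228086
  0.82625424]
shift mm [ 3.1  7.8 40.1] turn [-0.03  0.08 -0.65]
```

Call:
carry_out(motion=[{"xyz": [0.003, 0.008, 0.01], "angular": [0, 0, -0.6]}, {"xyz": [0.003, 0.008, 0.025], "angular": [0, 0, -0.6]}, {"xyz": [0.003, 0.008, 0.04], "angular": [0, 0, -0.6]}, {"xyz": [0.003, 0.008, 0.04], "angular": [0, 0, -0.6]}, {"xyz": [0.003, 0.008, 0.04], "angular": [0, 0, -0.6]}])

```text
clock: 41.85
position: [0.4604, 0.1326, 0.02]
ee_rot: [-0.002, 1.0, 0.0, -0.001]
ft_force: [0.0, 0.0, -0.5]
grip_width: 0.349
grasp_force: 0.0
```

Call:
carry_out(motion=[{"xyz": [0, 0, 0], "angular": [0, 0, 0]}, {"xyz": [0, 0, 0], "angular": [0, 0, 0]}, {"xyz": [0, 0, 0], "angular": [0, 0, 0]}, {"xyz": [0, 0, 0], "angular": [0, 0, 0]}, {"xyz": [-0.002, -0.012, 0], "angular": [0, 0, 0]}, {"xyz": [-0.004, -0.035, 0], "angular": [0, 0, 0]}, {"xyz": [-0.006, -0.06, 0], "angular": [0, 0, 0]}, {"xyz": [-0.008, -0.09, 0], "angular": [0, 0, 0]}, {"xyz": [-0.01, -0.12, 0], "angular": [0, 0, 0]}, {"xyz": [-0.012, -0.15, 0], "angular": [0, 0, 0]}, {"xyz": [-0.012, -0.18, 0], "angular": [0, 0, 0.5]}, {"xyz": [-0.012, -0.21, 0], "angular": [0, 0, 1]}], hand=0)

```text
clock: 43.05
position: [0.474, -0.0779, 0.0209]
ee_rot: [0.006, 1.0, 0.0, 0.001]
ft_force: [0.9, 4.3, 4.6]
grip_width: 0.122
grasp_force: 60.5
```

Run:
```python
from h import *
o=get_obs();print(o['clock'],o['position'],o['grip_width'],o['grasp_force'],o['ft_force'],2*np.degrees(np.arctan2(o['ee_rot'][0],o['ee_rot'][1])),o['joint_pos'])
go([(.49,-.2125,.021,-.7),(.5215,-.2125,.021,-.7)])
```

```text
43.05 [ 0.4739651  -0.07788295  0.0208589 ] 0.12232625829963298 60.507726073265076 [0.8807916  4.33266636 4.60807546] 0.7048686234904303 [ 1.03212628  0.50908687 -1.11018046  2.00316411  0.55602888  0.97140703
  1.20022381]
shift mm [ -17.7 -134.4   -0.2] turn [ 0.05  0.09 -0.  ]
shift mm [ -49.2 -134.    -0.2] turn [ 0.05  0.09 -0.  ]
```

Call:
carry_out(motion=[{"xyz": [-0.004, -0.025, 0], "angular": [0, 0, 0]}, {"xyz": [-0.008, -0.055, 0], "angular": [0, 0, 0]}, {"xyz": [-0.012, -0.085, 0], "angular": [0, 0, 0]}, {"xyz": [-0.016, -0.112, 0], "angular": [0, 0, 0]}, {"xyz": [-0.02, -0.128, 0], "angular": [0, 0, 0]}, {"xyz": [-0.026, -0.133, 0], "angular": [0, 0, 0]}, {"xyz": [-0.034, -0.133, 0], "angular": [0, 0, 0]}, {"xyz": [-0.041, -0.133, 0], "angular": [0, 0, 0]}, {"xyz": [-0.046, -0.133, 0], "angular": [0, 0, 0]}, {"xyz": [-0.049, -0.133, 0], "angular": [0, 0, 0]}, {"xyz": [-0.05, -0.133, 0], "angular": [0, 0, 0]}, {"xyz": [-0.05, -0.133, 0], "angular": [0, 0, 0]}])

```text
clock: 44.25
position: [0.5196, -0.212, 0.0209]
ee_rot: [0.007, 1.0, -0.001, -0.002]
ft_force: [-15.1, -0.4, 18.4]
grip_width: 0.121
grasp_force: 62.5
```

Call:
carry_out(motion=[{"xyz": [0, 0, 0], "angular": [0, 0, 0]}, {"xyz": [0, 0, 0], "angular": [0, 0, 0]}, {"xyz": [0, 0, 0], "angular": [0, 0, 0]}, {"xyz": [0, 0, -0.015], "angular": [0, 0, 0]}, {"xyz": [0, 0, -0.05], "angular": [0, 0, 0]}, {"xyz": [0, 0, -0.09], "angular": [0, 0, 0]}, {"xyz": [0, -0.04, -0.1], "angular": [0, 0, 0]}, {"xyz": [0, -0.09, -0.1], "angular": [0, 0, 0]}, {"xyz": [0.001, -0.14, -0.09], "angular": [0, 0, 0]}, {"xyz": [0.003, -0.168, -0.07], "angular": [0, 0, 0]}, {"xyz": [0.003, -0.168, -0.05], "angular": [0, 0, 0]}, {"xyz": [0.003, -0.168, -0.05], "angular": [0, 0, 0]}], hand=0.35)

```text
clock: 45.45
position: [0.5152, -0.3786, 0.0685]
ee_rot: [0.007, 1.0, 0.001, -0.001]
ft_force: [0.5, 1.2, 1.3]
grip_width: 0.352
grasp_force: 0.0
```

Run:
```python
from h import *
np.set_printoptions(precision=4,suppress=True)
for n in ('top','scene'):
    c=snap(n)
    for m in modules(c): print(n,' L%.0f W%.0f'%m[:2],m[2],'yaw %.1f'%np.degrees(m[3]))
o=get_obs();print(o['clock'],o['position'],o['grip_width'],o['joint_pos'])
go([(.5155,-.383,.021,-.8)])
```

```text
top  L162 W42 [ 0.6207 -0.2062  0.014 ] yaw -0.7
top  L193 W42 [ 0.6179 -0.307   0.014 ] yaw -0.8
scene  L169 W39 [ 0.6215 -0.2069  0.014 ] yaw -0.7
scene  L200 W40 [ 0.6188 -0.3074  0.014 ] yaw -0.8
45.55 [ 0.5173 -0.3775  0.0715] 0.35467647199810226 [ 1.2525  0.7134 -0.9835  1.5502  0.619   1.2157  1.7207]
shift mm [ 1.8 -5.6 50.5] turn [0.03 0.05 0.16]
```

The middle front is at (0.639,-0.214), on lane 1. I'll nudge the short module about 3 mm forward.

Call:
carry_out(motion=[{"xyz": [0.002, -0.0055, 0.02], "angular": [0, 0, 0]}, {"xyz": [0.002, -0.0055, 0.035], "angular": [0, 0, 0]}, {"xyz": [0.002, -0.0055, 0.05], "angular": [0, 0, 0]}, {"xyz": [0.002, -0.0055, 0.05], "angular": [0, 0, 0]}, {"xyz": [0.002, -0.0055, 0.05], "angular": [0, 0, 0]}])

```text
clock: 46.05
position: [0.5148, -0.3834, 0.0202]
ee_rot: [0.006, 1.0, 0.0, -0.0]
ft_force: [0.7, -0.4, -0.1]
grip_width: 0.349
grasp_force: 0.0
```

Call:
carry_out(motion=[{"xyz": [0, 0, 0], "angular": [0, 0, 0]}, {"xyz": [0, 0, 0], "angular": [0, 0, 0]}, {"xyz": [0, 0, 0], "angular": [0, 0, 0]}, {"xyz": [0, 0, 0], "angular": [0, 0, 0]}, {"xyz": [-0.002, 0.001, 0], "angular": [0, 0, 0]}, {"xyz": [-0.004, 0.001, 0], "angular": [0, 0, 0]}, {"xyz": [-0.004, 0.001, 0], "angular": [0, 0, 0]}], hand=0)

```text
clock: 46.75
position: [0.518, -0.3839, 0.0213]
ee_rot: [0.007, 1.0, -0.001, -0.001]
ft_force: [-5.5, 1.1, 10.5]
grip_width: 0.123
grasp_force: 62.6
```

Call:
carry_out(motion=[{"xyz": [0, 0, 0], "angular": [0, 0, 0]}, {"xyz": [0, 0, 0], "angular": [0, 0, 0]}, {"xyz": [0, 0, 0], "angular": [0, 0, 0]}, {"xyz": [0, 0, -0.015], "angular": [0, 0, 0]}, {"xyz": [0, 0, -0.05], "angular": [0, 0, 0]}, {"xyz": [0, 0, -0.1], "angular": [0, 0, 0]}, {"xyz": [0, 0, -0.14], "angular": [0, 0, 0]}, {"xyz": [0.03, -0.04, -0.16], "angular": [0, 0, 0]}, {"xyz": [0.06, -0.08, -0.18], "angular": [0, 0, 0]}, {"xyz": [0.09, -0.12, -0.19], "angular": [0, 0, 0]}, {"xyz": [0.1, -0.14, -0.19], "angular": [0, 0, 0]}, {"xyz": [0.1, -0.14, -0.19], "angular": [0, 0, 0]}], hand=0.35)

```text
clock: 47.95
position: [0.4128, -0.527, 0.2114]
ee_rot: [0.01, 1.0, -0.001, -0.0]
ft_force: [0.7, 1.0, 0.1]
grip_width: 0.351
grasp_force: 0.0
```

Run:
```python
from h import *
np.set_printoptions(precision=4,suppress=True)
for n in ('top','scene'):
    c=snap(n,n+'9.png')
    for m in modules(c): print(n,' L%.0f W%.0f'%m[:2],m[2],'yaw %.1f'%np.degrees(m[3]))
o=get_obs();print(o['clock'],o['position'],o['grip_width'],o['joint_pos'])
```

```text
top  L133 W42 [ 0.6179 -0.3841  0.014 ] yaw -0.5
top  L162 W41 [ 0.6207 -0.2062  0.014 ] yaw -1.8
top  L191 W42 [ 0.6179 -0.307   0.014 ] yaw -0.8
scene  L138 W40 [ 0.6183 -0.3848  0.014 ] yaw -0.6
scene  L169 W40 [ 0.6215 -0.2069  0.014 ] yaw -0.7
scene  L200 W40 [ 0.6188 -0.3074  0.014 ] yaw -0.8
48.05 [ 0.4167 -0.5218  0.211 ] 0.348928665628366 [ 1.4861  0.6403 -1.0211  1.3229  0.5373  1.4642  2.062 ]
```

View pics/scene9.png

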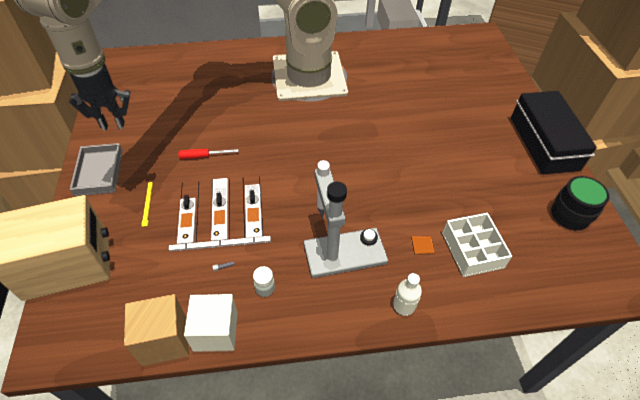

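All three modules stand in their lanes at the rail (screw ends near scene pixels (186,240), (218,237) and (253,234)). The bystanders are untouched and the button is up.

```bash
python3 -c "
from workcell import *
print(hand_in())"
```

```text
the job is handed in; nothing more can be done
None
```

I fastened all three lamp modules in order (short, middle, long), lined them up in the three lanes at the row rail with each screw end measuring within about 3 mm of its lane point, and handed the job in; no verdict came back.

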